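# Fit the snap ring of the praline stand's tray

### The arm

A 6-joint arm with a two-finger parallel gripper is mounted at the origin on the work surface. World frame = base frame: x ahead of the robot, y to its left, z up, the work surface at z = 0. Lengths are in m, angles in rad, forces in N, time in s.
With the tool pointing down it reaches from about 0.3 to 0.775 m from the base axis. Payload 14.6 kg.
Tool frame: the origin (TCP) lies at the very end of the fingers, on their centre line; the grasp point (between the pads) lies ctrl.grasp_offset behind it (ctrl.grasp_offset is the distance from the TCP to the grasp point, in m); z points along the fingers, y is the direction in which the jaws open and shut (so a half turn about z gives the same grasp; the last joint's range is limited). The gripper opens to 94 mm and grips with 3 to 60 N. Pads are 16 mm wide; open, the fingers measure 119 mm over their backs; the gripper's body (75 mm by 177 mm) begins 78 mm behind the grasp point.
Start: joints at [1.151, 0.3, 1.521, -0, 1.321, -0.067], TCP at [0.19, 0.516, 0.205] pointing down, gripper open.
Joint ranges: [-3.03, 3.03], [-0.79, 2.21], [0.23, 2.52], [-1.04, 4.18], [0, 3.07], [-2.55, 2.55]. Speed limits (rad/s): [2.22, 2.22, 2.57, 3.14, 3.14, 3.14].

### API

Orientations are given as [roll, pitch, yaw] about the fixed x, y, z axes, in that order (R = Rz(yaw) Ry(pitch) Rx(roll)).
In Python, from station import ctrl gives the robot as it stands. The module is installed in compiled form; this text tells all that it offers.
- The arm moves only by the tool carry_out, never from a script. Its argument "deltas" is a list of rows, each an object of numbers: "x", "y", "z": the shift along the tool's x, y, z in units of 0.02 m (1.0 is 0.02 m); "wx", "wy", "wz": the turn, a rotation vector about the tool's x, y, z in units of 0.08 rad (1.0 is 0.08 rad); "jaw": the opening in per cent of the stroke, from 0 (shut) to 100 (fully open). A call has 1 to 12 rows; each row shifts and turns the commanded pose from where the row before left it, along the tool's axes as they then stand; what a row does not reach is not made up. A row lasts 1/12 s, in which the tool goes at most 41.7 mm and 7.16 degrees, less where a joint would pass 70% of its speed; a pose out of reach is approached as far as the arm can. A call with a number of a shift or a turn outside -1 to 1 is refused whole. A call with a gripper value outside its range is refused whole. The fingers move at their own pace and stop on an object; "squeeze" is the grip in N (left out, the last holds). Time passes only in rows, so rows that do not move let the fingers close. It gives the time, the measured TCP pose, the force and the opening at its end, in the units of the state.
- ctrl.get_obs(): the state, without advancing time (a new reading comes with each control period).
- ctrl.camera(name): name is "scene" or "top" or "wrist"; returns the picture (480x640x3 uint8, blue, green, red); there is no depth.
- ctrl.camera_params(name): a dict with "mtx" (3x3 intrinsics, pixels), "origin" and "attitude" of the camera in the world. Camera axes: x right, y down, z forward; pixel columns grow to the right and rows downward; lengths in m; the calibration is good to about 2 mm. A picture is of the moment at which its call begins: read the wrist's pose just before it. camera_params takes no time and is no camera call; for the wrist camera it gives the pose at the moment of the call.
- ctrl.hand_in(): hands the job in, once; it reports no verdict.
Trained networks look in the newest picture that a camera, given by its name, has taken for a name from the list of things; names that differ only in an ending like _2 or _b are one class to them, and where a whole thing is asked for, a point or a joint stands for the part that bears it (a point fixed in the world has none). Each returns a list of dicts, best first, with "conf" (0 to 1); they miss things now and then, are a little off and sometimes report something else, mostly with a low value. They report only what shows in the picture. A call takes as long as a camera call.
- ctrl.boxes_of(camera, label): "rect" ([left, top, right, bottom] in pixels, round what is visible of it).
- ctrl.mark_of(camera, label): "position" ([row, column] in pixels: a listed point, or the origin of a listed thing).
The state is a dict: "time_s": time; "qpos": joint angles; "joint_vel": joint speeds; "tau": joint torques, N m; "ee_pos": TCP position; "eef_rot": TCP orientation; "force": force on the tool from outside, world axes, zero at the start; "moment": the same for the moment, N m; "grip_width": finger opening in m.
Only numpy, scipy, OpenCV 4.12 (cv2) and the standard library are available. Lean on these libraries where they do the work, as an engineer would, in place of code of your own. Each camera call takes 0.05 s, during which the arm holds its last target.

### The job

Turn the revolving praline stand's speed knob back until its pointer reads zero. Then take the snap-ring pliers out of their block, pick the snap ring off its stud with them by squeezing the handles so that the noses spread it, and slide the spread ring down over the stand's spindle until it is level with the groove. Finish while still holding it there for me to check before it snaps in: pliers squeezed, ring spread and level, resting neither on the hub nor against the spindle; leave the pralines and the other things on the counter where they are.

Things in the scene. Friction and masses are not known exactly. Their poses are not given: they have to be found in the camera images.
- stand: revolving praline stand, fixed: round motor base, wooden tray 230 mm across (top 64 mm above the counter), steel hub 40 mm across up to 100 mm, then an upright steel spindle 30 mm across, ending at 137 mm. A control pod (88 by 82 mm, top at 50 mm) stands 190 mm from the spindle along the stand's -y. Origin: under the spindle, on the counter; z up
- groove (a point): on the spindle's axis, half-way up its groove (9 mm wide, 27 mm across, 112 to 121 mm above the counter). Above it 8 mm of full 30 mm spindle, then an 8 mm taper to 22 mm at the end; below it 12 mm of full spindle, then the hub
- speed_knob (a joint): rotation of the speed knob on the control pod, rad: 0 is zero on the dial (pointer at the long mark on the stand's -x side), positive is clockwise from above; it turns from -1.5 to 1.5 with light friction (0.04 N m), stays where it is left and has no stop at zero
- knob_grip (a point): on the knob's upright axis, 78 mm above the counter; the black bar of the knob, 38 mm long, 14 mm thick and 30 mm high, runs along this point's x from 58 to 88 mm; the white pointer line is on the bar's -x half
- pliers_grip (a point): where to grip the pliers: on their midline between the handles, 127 mm above the nose ends, 55 mm above the pivot; axes as pliers. The handles lie along its +y and -y, 10 mm thick along x. At rest they splay upwards: 50 mm over their outsides at this height, 60 mm at their top ends 20 mm higher. At the stop they are parallel, 22 mm over their outsides
- pliers_tips (a point): on the pliers' midline, 5 mm above the nose ends at rest. The noses are two square pins, 4.5 mm over the corners and 10 mm long below flat shoulders, side by side along y: 3 mm each side of the midline at rest, 20 mm at the stop. Squeezing to the stop lifts the noses 3 mm and the gripped part of the handles 5 mm relative to the pivot and this point
- ring_hole (a point): half-way up the ring, 3.2 mm from the relaxed hole's centre towards the gap: the hole's centre once fully spread, so that the ring clears the spindle by nearly 2 mm all round when this point is on its axis. Site z is the ring's axis, the gap is at -x
- ring_gap (a point): half-way up the ring, in the gap between its two lugs, 23 mm from the relaxed hole's centre along the ring's -x, on the line of the lugs' notches. The lugs lie along +y and -y; the gap is 20 mm wide, and a V notch (8 mm wide, 4 mm deep) in each lug faces it. The noses go down into the gap at rest and catch in the notches when each is 11 mm from the middle
- ring_l (a joint): spread of the ring's +y arm, rad: 0 relaxed, about 0.24 with the pliers squeezed to their stop; a spring closes it (about 5 N at the notch when spread)
- ring_r (a joint): the same for the ring's -y arm
- ring: C-shaped snap ring of dark spring steel, 5 mm thick, 38 mm outside, hole 28 mm relaxed, 22 g, lying flat on the 34 mm shoulder (45 mm above the counter) of a steel stud, round the stud's 21 mm pin, which is 10 mm higher. Origin on the relaxed hole's axis, at the underside; gap at -x
- pliers: snap-ring pliers, 146 mm long, 120 g, steel with black handles, hanging nose down by their splayed handles in the pocket of a wooden block 104 mm high; lift them straight out, squeezed only lightly. Squeezing the handles spreads the noses, up to a stop: 7 N to begin, 11 N at the stop, 20 N with the ring. Origin on the midline at the nose ends at rest; z to the handles, y from handle to handle
- keeper: the stud on its wooden foot (75 by 65 by 25 mm) that carries the ring at first, fixed; origin under the stud on the counter
- square_praline: loose milk-chocolate praline on the tray, 26 by 26 by 18 mm, a bystander
- dome_praline: loose dark praline on the tray, 29 mm across, 19 mm high, a bystander
- bar_praline: loose ivory praline on the tray, 36 by 20 by 14 mm, a bystander
- gift_box: open box with four pralines, 70 by 70 by 28 mm, a bystander
- nib_jar: amber glass jar, 68 mm across, 105 mm high, a bystander
- tag_holder: brass stand with a blank card, 115 mm high, a bystander
- serving_tongs: steel serving tongs lying flat, 180 mm long, a bystander
- palette_knife: palette knife lying flat, 250 mm long, a bystander

How it is judged:
On the way, in this order (a step that is already met when the one before it is completed fails the run):
1. the speed knob's pointer stands at zero (value of joint speed_knob between -0.09 and 0.09 rad), for 0.2 s.
2. the ring is lifted off the stud on the noses of the pliers (height (world z) of ring_hole above 0.075 m and contact force between ring and pliers above 1 N and contact force between ring and keeper below 0.1 N and contact force between ring and the fingers below 0.1 N), for 0.2 s.
At the end, for the whole second after the job is handed in: Knob within 0.09 rad of zero; ring round the spindle, within 5 mm of its axis and 2.5 mm of groove mid-height, level within 0.15 rad, both arms spread over 0.2 rad, at rest, carried by the pliers alone (under 1.5 N on the stand), the pliers still gripped by the fingers with over 5 N (all of step 1 and horizontal distance between ring_hole and groove below 0.005 m and z of ring_hole in the frame of groove between -0.0025 and 0.0025 m and angle between ring's own z axis and vertical below 0.15 rad and value of joint each of ring_l, ring_r above 0.2 rad and contact force between ring and pliers above 2 N and contact force between pliers and the fingers above 5 N and contact force between each of ring, pliers and stand below 1.5 N and contact force between ring and the fingers below 0.1 N and linear speed of ring below 0.02 m/s); the arm keeps its last pose, push and grip.
It fails at once if the ring or the pliers are pressed hard on the stand (over 20 N) (contact force between any of ring, pliers and stand above 20 N).
It fails at once if a bystander is moved by more than 30 mm (distance of any of square_praline, dome_praline, bar_praline, gift_box, nib_jar, tag_holder, serving_tongs, palette_knife from where it was at the start of the episode above 0.03 m).
It also fails if it takes over 67 s, if anything falls off the work surface, if the arm or the gripper's body presses on something with over 40 N, if the wrist force passes 120 N, or if a joint passes its speed limit or range.

## Working session

There is one attempt and no reset: what is moved stays moved. The work goes in short steps, Python scripts to look and compute and a tool call to move; the robot and the scene stay as the last step left them, time stands still between calls to the robot, and variables do not carry over. Pictures are saved under pics/ and viewed, and the job is handed in when it is done.

Besides the shell and the picture viewer there is one more tool, called after "Emit:" by a JSON object that holds its "name" and its "arguments", one argument or row to a line. carry_out: Moves the arm, as the interface text tells. Its arguments: {"type":"object","properties":{"deltas":{"type":"array"},"squeeze":{"type":"number"}},"required":["deltas"]}

```bash
ls; mkdir -p pics; python3 - <<'E'
from station import ctrl
import cv2,numpy as np
o=ctrl.get_obs();print(o, ctrl.grasp_offset)
for c in ["scene","top","wrist"]:
    cv2.imwrite(f"pics/{c}0.png",ctrl.camera(c)); print(c,ctrl.camera_params(c))
E
```

```text
pics
{'time_s': 0.0, 'qpos': array([ 1.15139282e+00,  3.00459907e-01,  1.52154574e+00,  3.41919503e-05,
        1.32074183e+00, -6.65781983e-02]), 'joint_vel': array([-6.21972284e-04,  5.82332105e-04, -5.94939505e-05,  6.28664650e-05,
       -4.92467612e-04,  5.00830385e-04]), 'tau': array([-1.22821719e-03, -5.31813240e+01, -3.52726400e+01,  7.07238447e-02,
        2.45099002e-02, -9.60528519e-05]), 'ee_pos': array([0.18993019, 0.51588941, 0.20490743]), 'eef_rot': array([-3.14044259e+00, -1.09874910e-04,  2.78875880e+00]), 'force': array([-1.03128105, -1.06451975,  0.88268345]), 'moment': array([ 0.00399069,  0.00623875, -0.00219232]), 'grip_width': 0.09403907133923167} 0.0188
scene {'mtx': array([[524.41354709,   0.        , 323.89980958],
       [  0.        , 524.41354709, 241.07138622],
       [  0.        ,   0.        ,   1.        ]]), 'origin': array([ 0.82945351, -0.51202409,  0.9452663 ]), 'attitude': array([-2.56004587e+00,  1.71936424e-03,  5.55721311e-01])}
top {'mtx': array([[439.9697864 ,   0.        , 319.00166647],
       [  0.        , 439.9697864 , 237.28125972],
       [  0.        ,   0.        ,   1.        ]]), 'origin': array([ 0.38411039, -0.02587438,  1.15156775]), 'attitude': array([-3.02916441,  0.00975748, -1.58814062])}
wrist {'mtx': array([[360.18643862,   0.        , 324.64230629],
       [  0.        , 360.18643862, 236.34166393],
       [  0.        ,   0.        ,   1.        ]]), 'origin': array([0.121809  , 0.5402827 , 0.38451833]), 'attitude': array([2.88892775e+00, 2.44588148e-03, 1.21749040e+00])}
```

View pics/scene0.png

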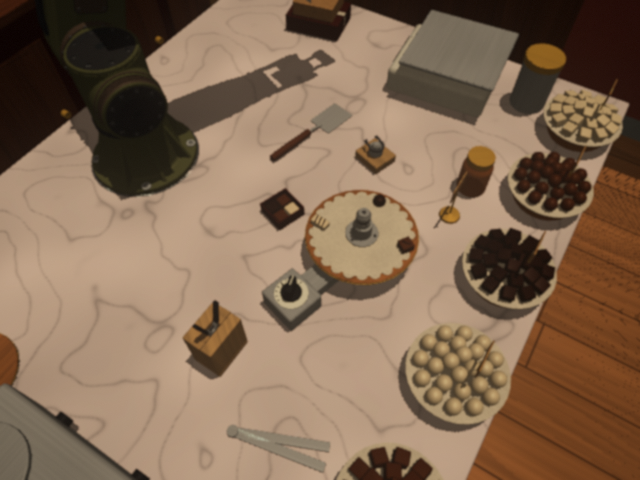

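View pics/top0.png

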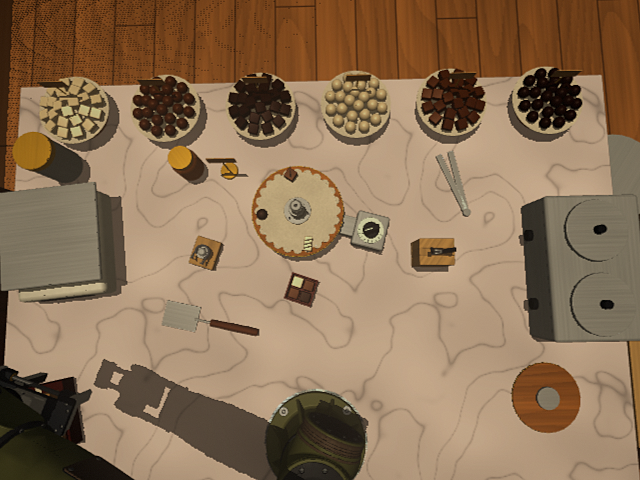

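View pics/wrist0.png

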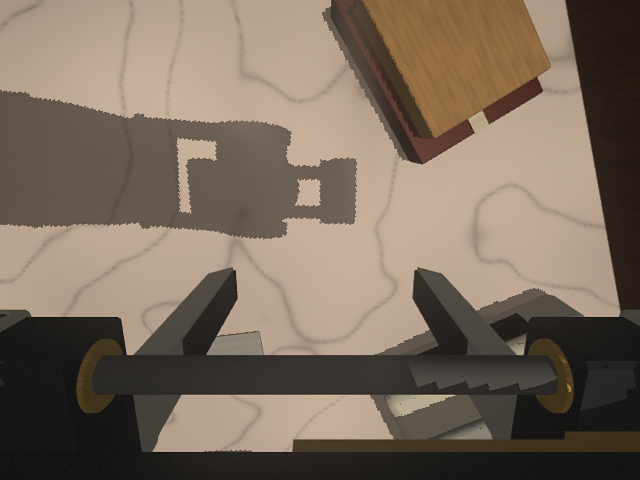

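```bash
cat > h.py <<'E'
from station import ctrl
import cv2,numpy as np
from scipy.spatial.transform import Rotation as R
def cam(c):
    p=ctrl.camera_params(c); return p['mtx'],np.array(p['origin']),R.from_euler('xyz',p['attitude']).as_matrix()
def ray(c,row,col,P=None):
    K,o,A=P or cam(c); d=A@np.linalg.solve(K,[col,row,1]); return o,d/np.linalg.norm(d)
def atz(c,row,col,z,P=None):
    o,d=ray(c,row,col,P); return o+d*(z-o[2])/d[2]
def proj(c,X,P=None):
    K,o,A=P or cam(c); q=K@(A.T@(np.array(X)-o)); return q[1]/q[2],q[0]/q[2]
def tri(rays):
    M=np.zeros((3,3));b=np.zeros(3)
    for o,d in rays:
        W=np.eye(3)-np.outer(d,d);M+=W;b+=W@o
    X=np.linalg.solve(M,b); return X,[np.linalg.norm((np.eye(3)-np.outer(d,d))@(X-o))*1000 for o,d in rays]
E
python3 - <<'E'
from h import *
np.set_printoptions(precision=4,suppress=True)
for l in ["stand","groove","knob_grip","pliers_grip","pliers_tips","ring_hole","ring_gap","ring","keeper","pliers"]:
    r={}
    for c in ["top","scene"]:
        m=ctrl.mark_of(c,l)
        print(l,c,[(round(x['conf'],2),np.round(x['position'],1)) for x in m[:2]])
        if m: r[c]=m[0]['position']
    if len(r)==2:
        X,e=tri([ray(c,*p) for c,p in r.items()]); print('   tri',X,np.round(e,1))
print(ctrl.get_obs()['time_s'])
E
```

```text
stand top [(0.58, array([212.6, 299.7]))]
stand scene [(0.68, array([248.2, 408.1])), (0.66, array([251.9, 359.5]))]
   tri [0.6235 0.0581 0.0089] [50. 50.]
groove top [(0.51, array([165.8, 194.7]))]
groove scene [(0.86, array([219.1, 365.5])), (0.27, array([212. , 281.8]))]
   tri [0.6184 0.1822 0.083 ] [119.9 119.9]
knob_grip top [(0.58, array([224.2, 368.9])), (0.37, array([251.2, 200.8]))]
knob_grip scene [(0.63, array([285., 290.]))]
   tri [ 0.531  -0.144   0.0828] [5.4 5.4]
pliers_grip top [(0.59, array([245.5, 309.7])), (0.42, array([252.5, 440.5]))]
pliers_grip scene [(0.9, array([317.2, 210. ])), (0.72, array([220.5, 363.9]))]
   tri [ 0.4397 -0.1173 -0.0366] [138.2 138.2]
pliers_tips top [(0.45, array([172.4, 291.9]))]
pliers_tips scene [(0.6, array([138.9, 373.6]))]
   tri [0.5922 0.0251 0.3523] [5.7 5.7]
ring_hole top [(0.6, array([250.7, 200.3]))]
ring_hole scene [(0.69, array([145.3, 379. ]))]
   tri [0.4822 0.2852 0.043 ] [1.8 1.8]
ring_gap top [(0.58, array([182.5, 452.6])), (0.44, array([255.8, 198.5]))]
ring_gap scene [(0.63, array([139.3, 370.8]))]
   tri [ 0.5957 -0.1807  0.5304] [73.7 73.7]
ring top [(0.62, array([252.4, 199.1]))]
ring scene [(0.61, array([216.7, 283.7])), (0.42, array([146.8, 375.8]))]
   tri [ 0.4187  0.1796 -0.0308] [137.7 137.7]
keeper top [(0.84, array([255.3, 204.2]))]
keeper scene [(0.78, array([161.7, 376.1])), (0.51, array([148.1, 377.6]))]
   tri [ 0.4758  0.294  -0.0258] [2. 2.]
pliers top [(0.67, array([253.4, 429.6]))]
pliers scene [(0.67, array([346.3, 219.9]))]
   tri [ 0.4659 -0.2993  0.0218] [1.3 1.3]
1.15
```

```bash
python3 - <<'E'
from h import *
t=cv2.imread('pics/top0.png');s=cv2.imread('pics/scene0.png')
def crop(im,r0,r1,c0,c1,f,n): cv2.imwrite(n,cv2.resize(im[r0:r1,c0:c1],None,fx=f,fy=f,interpolation=cv2.INTER_CUBIC))
a=[cv2.resize(x,(390,290),interpolation=cv2.INTER_CUBIC) for x in (t[160:260,250:400][:, :134],t[205:265,325:405],t[225:285,395:475],t[222:282,170:250])]
cv2.imwrite('pics/tc.png',np.vstack([np.hstack(a[:2]),np.hstack(a[2:])]))
a=[cv2.resize(x,(390,290),interpolation=cv2.INTER_CUBIC) for x in (s[180:300,295:455],s[255:330,250:350],s[295:385,170:290],s[125:185,340:420])]
cv2.imwrite('pics/sc.png',np.vstack([np.hstack(a[:2]),np.hstack(a[2:])]))
E
```

```text
(no output)
```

View pics/tc.png

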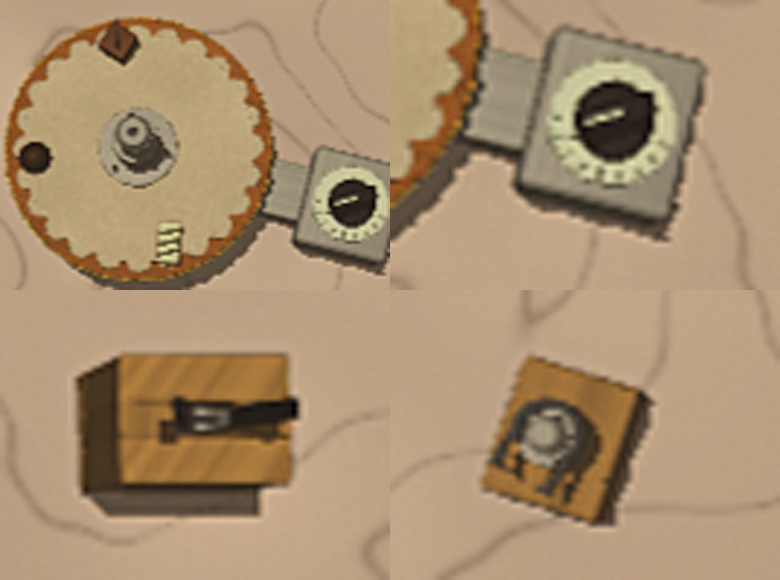

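View pics/sc.png

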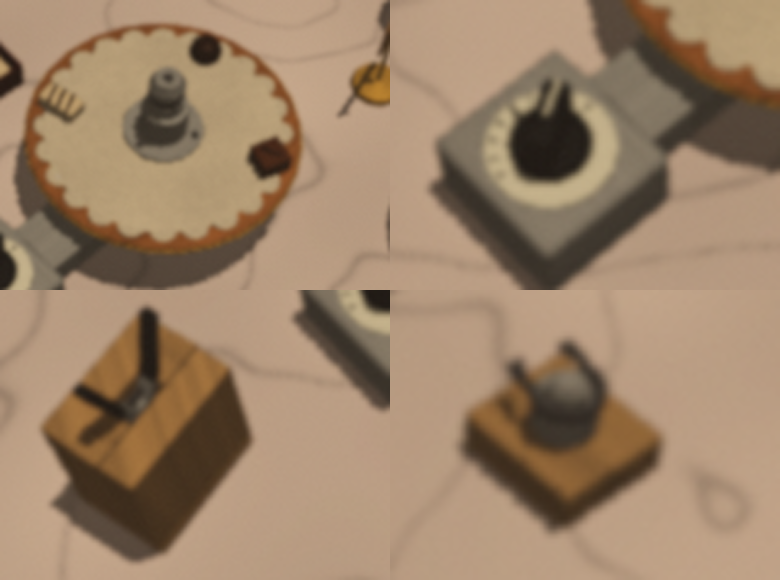

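Emit:
{"name": "carry_out", "arguments": {
  "deltas": [
    {"x": -0.98,"y": -0.32},
    {"x": -0.98,"y": -0.32},
    {"x": -0.98,"y": -0.32},
    {"x": -0.98,"y": -0.32},
    {"x": -0.98,"y": -0.32},
    {"x": -0.98,"y": -0.32},
    {"x": -0.98,"y": -0.32},
    {"x": -0.98,"y": -0.32},
    {"x": -0.98,"y": -0.32},
    {"x": -0.98,"y": -0.32},
    {"x": -0.98,"y": -0.32},
    {"x": -0.98,"y": -0.32}
  ]
}}

```text
invalid input
```

Emit:
{"name": "carry_out", "arguments": {
  "deltas": [
    {"x": -0.98,"y": -0.32},
    {"x": -0.98,"y": -0.32},
    {"x": -0.98,"y": -0.32},
    {"x": -0.98,"y": -0.32},
    {"x": -0.98,"y": -0.32},
    {"x": -0.98,"y": -0.32},
    {"x": 0},
    {"x": 0}
  ]
}}

```text
invalid input
```

```bash
python3 - <<'E'
from h import *
o=ctrl.get_obs();print(o['ee_pos'],o['eef_rot'],o['time_s'])
P=cam('wrist');cv2.imwrite("pics/w1.png",ctrl.camera('wrist'))
print(proj('wrist',o['ee_pos'],P))
for l,z in [("ring_hole",.0475),("ring_gap",.0475),("ring",.045),("keeper",0)]:
    for m in ctrl.mark_of('wrist',l)[:2]: print(l,m['conf'],m['position'],atz('wrist',*m['position'],z,P))
E
```

```text
[0.19005309 0.51610254 0.20543392] [-3.14155968e+00  1.08948386e-05  2.78874694e+00] 1.15
(np.float64(283.66775267328273), np.float64(326.8610285607549))
```

View pics/w1.png

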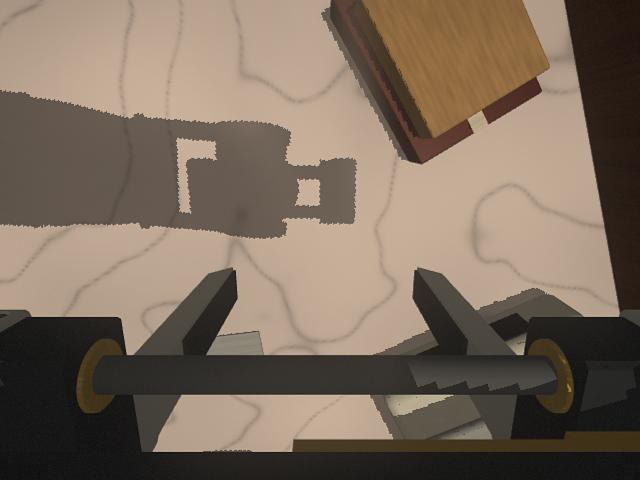

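Emit:
{"name": "carry_out", "arguments": {
  "deltas": [
    {"x": -0.98,"y": -0.32,"z": 0,"wx": 0,"wy": 0,"wz": 0,"jaw": 100},
    {"x": -0.98,"y": -0.32,"z": 0,"wx": 0,"wy": 0,"wz": 0,"jaw": 100}
  ]
}}

```text
time_s: 1.57
ee_pos: [0.2223, 0.4905, 0.2053]
eef_rot: [-3.142, -0.0, 2.79]
force: [0.2, 0.5, -0.1]
grip_width: 0.0941
```

Emit:
{"name": "carry_out", "arguments": {
  "deltas": [
    {"x": -0.98,"y": -0.32,"z": 0,"wx": 0,"wy": 0,"wz": 0,"jaw": 100},
    {"x": -0.98,"y": -0.32,"z": 0,"wx": 0,"wy": 0,"wz": 0,"jaw": 100},
    {"x": -0.98,"y": -0.32,"z": 0,"wx": 0,"wy": 0,"wz": 0,"jaw": 100},
    {"x": -0.98,"y": -0.32,"z": 0,"wx": 0,"wy": 0,"wz": 0,"jaw": 100},
    {"x": -0.98,"y": -0.32,"z": 0,"wx": 0,"wy": 0,"wz": 0,"jaw": 100},
    {"x": -0.98,"y": -0.32,"z": 0,"wx": 0,"wy": 0,"wz": 0,"jaw": 100},
    {"x": -0.98,"y": -0.32,"z": 0,"wx": 0,"wy": 0,"wz": 0,"jaw": 100},
    {"x": -0.98,"y": -0.32,"z": 0,"wx": 0,"wy": 0,"wz": 0,"jaw": 100},
    {"x": -0.98,"y": -0.32,"z": 0,"wx": 0,"wy": 0,"wz": 0,"jaw": 100},
    {"x": -0.98,"y": -0.32,"z": 0,"wx": 0,"wy": 0,"wz": 0,"jaw": 100},
    {"x": -0.98,"y": -0.32,"z": 0,"wx": 0,"wy": 0,"wz": 0,"jaw": 100},
    {"x": -0.98,"y": -0.32,"z": 0,"wx": 0,"wy": 0,"wz": 0,"jaw": 100}
  ]
}}

```text
time_s: 2.57
ee_pos: [0.4173, 0.3365, 0.2055]
eef_rot: [3.142, 0.0, 2.789]
force: [0.6, 0.4, -0.6]
grip_width: 0.0943
```

Emit:
{"name": "carry_out", "arguments": {
  "deltas": [
    {"x": -0.98,"y": -0.32,"z": 0,"wx": 0,"wy": 0,"wz": 0,"jaw": 100},
    {"x": -0.98,"y": -0.32,"z": 0,"wx": 0,"wy": 0,"wz": 0,"jaw": 100},
    {"x": -0.98,"y": -0.32,"z": 0,"wx": 0,"wy": 0,"wz": 0,"jaw": 100},
    {"x": -0.98,"y": -0.32,"z": 0,"wx": 0,"wy": 0,"wz": 0,"jaw": 100},
    {"x": 0,"y": 0,"z": 0,"wx": 0,"wy": 0,"wz": 0,"jaw": 100},
    {"x": 0,"y": 0,"z": 0,"wx": 0,"wy": 0,"wz": 0,"jaw": 100}
  ]
}}

```text
time_s: 3.07
ee_pos: [0.4816, 0.2857, 0.2052]
eef_rot: [-3.141, -0.0, 2.787]
force: [-0.3, -0.4, -0.1]
grip_width: 0.0938
```

```bash
python3 - <<'E'
from h import *
o=ctrl.get_obs();print(o['ee_pos'],o['eef_rot'],o['time_s'])
P=cam('wrist');cv2.imwrite("pics/w1.png",ctrl.camera('wrist'))
print(proj('wrist',o['ee_pos'],P))
np.save('P1.npy',np.array(P,dtype=object),allow_pickle=True)
for l,z in [("ring_hole",.0475),("ring_gap",.0475),("ring",.045)]:
    for m in ctrl.mark_of('wrist',l)[:2]: print(l,m['conf'],m['position'],atz('wrist',*m['position'],z,P))
E
```

```text
[0.48159213 0.2856514  0.20522421] [-3.14134893e+00 -3.34363144e-04  2.78730092e+00] 3.0667
(np.float64(283.65411519857025), np.float64(326.8487307374739))Traceback (most recent call last):
  File "<stdin>", line 5, in <module>
ValueError: could not broadcast input array from shape (3,3) into shape (3,)
```

View pics/w1.png

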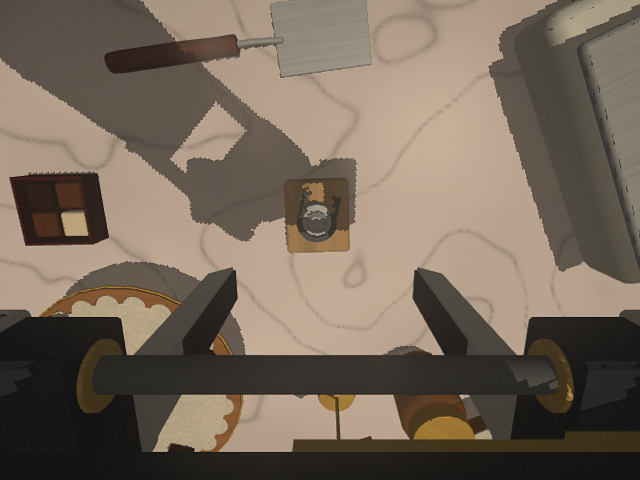

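```bash
python3 - <<'E'
from h import *
P=cam('wrist')
im=cv2.imread('pics/w1.png')
for l,z in [("ring_hole",.0475),("ring_gap",.0475),("ring",.045)]:
    for m in ctrl.mark_of('wrist',l)[:2]: print(l,m['conf'],m['position'],atz('wrist',*m['position'],z,P))
cv2.imwrite('pics/w1c.png',cv2.resize(im[165:265,265:375],None,fx=6,fy=6,interpolation=cv2.INTER_CUBIC))
E
```

```text
ring_hole 0.92 [220.4, 316.3] [0.4768113  0.27770724 0.0475    ]
ring_gap 0.91 [200.3, 318.6] [0.45944887 0.28655166 0.0475    ]
ring 0.74 [219.5, 315.6] [0.47622324 0.27714384 0.045     ]
```

View pics/w1c.png

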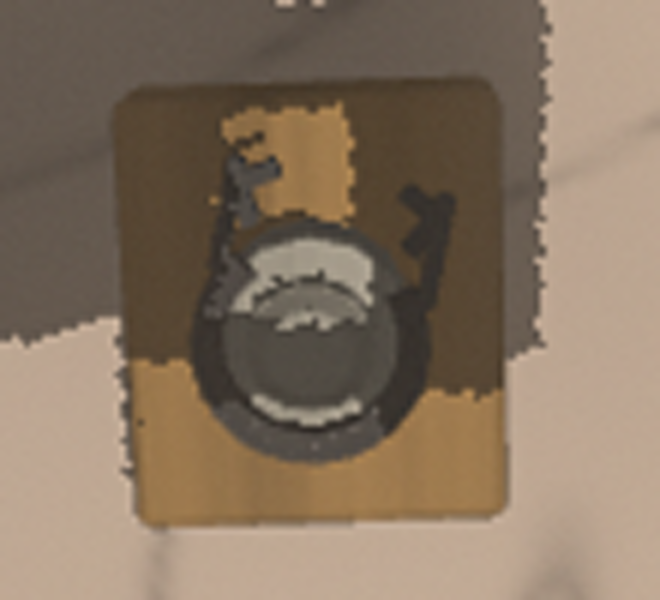

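```bash
cat >> h.py <<'E'
import json
def rows(p0,y0,p1,y1,n,jaw,dec=2):
    """down-pointing tool: straight line from p0,y0 to p1,y1"""
    p=np.array(p0,float);y=y0;out=[]
    for i in range(n):
        t=np.array(p0)+(np.array(p1)-np.array(p0))*(i+1)/n; ty=y0+(y1-y0)*(i+1)/n
        d=(t-p)/.02; X=np.array([np.cos(y),np.sin(y),0]);Y=np.array([np.sin(y),-np.cos(y),0])
        r=dict(x=round(d@X,dec),y=round(d@Y,dec),z=round(-d[2],dec),wx=0,wy=0,wz=round(-(ty-y)/.08,dec),jaw=jaw)
        assert max(abs(r[k]) for k in('x','y','z','wz'))<=1,r
        p=p+.02*(r['x']*X+r['y']*Y-r['z']*np.array([0,0,1])); y-=.08*r['wz']; out.append(r)
    for i in range(0,n,12): print(json.dumps(out[i:i+12]))
def here():
    o=ctrl.get_obs(); return o['ee_pos'],o['eef_rot'][2]
E
python3 - <<'E'
from h import *
rows(*here(),[.53,-.14,.205],1.78,22,100)
E
```

```text
[{"x": -0.44, "y": -0.87, "z": 0.0, "wx": 0, "wy": 0, "wz": 0.57, "jaw": 100}, {"x": -0.48, "y": -0.85, "z": 0.0, "wx": 0, "wy": 0, "wz": 0.58, "jaw": 100}, {"x": -0.52, "y": -0.83, "z": 0.0, "wx": 0, "wy": 0, "wz": 0.57, "jaw": 100}, {"x": -0.55, "y": -0.8, "z": 0.0, "wx": 0, "wy": 0, "wz": 0.57, "jaw": 100}, {"x": -0.59, "y": -0.78, "z": 0.01, "wx": 0, "wy": 0, "wz": 0.58, "jaw": 100}, {"x": -0.63, "y": -0.75, "z": -0.0, "wx": 0, "wy": 0, "wz": 0.57, "jaw": 100}, {"x": -0.66, "y": -0.72, "z": -0.0, "wx": 0, "wy": 0, "wz": 0.58, "jaw": 100}, {"x": -0.69, "y": -0.69, "z": -0.0, "wx": 0, "wy": 0, "wz": 0.57, "jaw": 100}, {"x": -0.72, "y": -0.65, "z": 0.0, "wx": 0, "wy": 0, "wz": 0.57, "jaw": 100}, {"x": -0.76, "y": -0.63, "z": 0.0, "wx": 0, "wy": 0, "wz": 0.58, "jaw": 100}, {"x": -0.78, "y": -0.58, "z": 0.0, "wx": 0, "wy": 0, "wz": 0.57, "jaw": 100}, {"x": -0.8, "y": -0.55, "z": 0.0, "wx": 0, "wy": 0, "wz": 0.57, "jaw": 100}]
[{"x": -0.83, "y": -0.52, "z": 0.01, "wx": 0, "wy": 0, "wz": 0.58, "jaw": 100}, {"x": -0.86, "y": -0.47, "z": -0.0, "wx": 0, "wy": 0, "wz": 0.57, "jaw": 100}, {"x": -0.87, "y": -0.44, "z": -0.0, "wx": 0, "wy": 0, "wz": 0.58, "jaw": 100}, {"x": -0.89, "y": -0.39, "z": -0.0, "wx": 0, "wy": 0, "wz": 0.57, "jaw": 100}, {"x": -0.91, "y": -0.35, "z": 0.0, "wx": 0, "wy": 0, "wz": 0.57, "jaw": 100}, {"x": -0.93, "y": -0.31, "z": 0.0, "wx": 0, "wy": 0, "wz": 0.58, "jaw": 100}, {"x": -0.94, "y": -0.27, "z": 0.0, "wx": 0, "wy": 0, "wz": 0.57, "jaw": 100}, {"x": -0.95, "y": -0.23, "z": 0.0, "wx": 0, "wy": 0, "wz": 0.57, "jaw": 100}, {"x": -0.96, "y": -0.18, "z": 0.01, "wx": 0, "wy": 0, "wz": 0.58, "jaw": 100}, {"x": -0.96, "y": -0.13, "z": -0.0, "wx": 0, "wy": 0, "wz": 0.57, "jaw": 100}]
```

Emit:
{"name": "carry_out", "arguments": {
  "deltas": [
    {"x": -0.44,"y": -0.87,"z": 0,"wx": 0,"wy": 0,"wz": 0.57,"jaw": 100},
    {"x": -0.48,"y": -0.85,"z": 0,"wx": 0,"wy": 0,"wz": 0.58,"jaw": 100},
    {"x": -0.52,"y": -0.83,"z": 0,"wx": 0,"wy": 0,"wz": 0.57,"jaw": 100},
    {"x": -0.55,"y": -0.8,"z": 0,"wx": 0,"wy": 0,"wz": 0.57,"jaw": 100},
    {"x": -0.59,"y": -0.78,"z": 0,"wx": 0,"wy": 0,"wz": 0.58,"jaw": 100},
    {"x": -0.63,"y": -0.75,"z": 0,"wx": 0,"wy": 0,"wz": 0.57,"jaw": 100},
    {"x": -0.66,"y": -0.72,"z": 0,"wx": 0,"wy": 0,"wz": 0.58,"jaw": 100},
    {"x": -0.69,"y": -0.69,"z": 0,"wx": 0,"wy": 0,"wz": 0.57,"jaw": 100},
    {"x": -0.72,"y": -0.65,"z": 0,"wx": 0,"wy": 0,"wz": 0.57,"jaw": 100},
    {"x": -0.76,"y": -0.63,"z": 0,"wx": 0,"wy": 0,"wz": 0.58,"jaw": 100},
    {"x": -0.78,"y": -0.58,"z": 0,"wx": 0,"wy": 0,"wz": 0.57,"jaw": 100},
    {"x": -0.8,"y": -0.55,"z": 0,"wx": 0,"wy": 0,"wz": 0.57,"jaw": 100}
  ]
}}

```text
time_s: 4.27
ee_pos: [0.5078, 0.0531, 0.2057]
eef_rot: [3.141, 0.0, 2.237]
force: [1.2, -0.4, 0.3]
grip_width: 0.0938
```

Emit:
{"name": "carry_out", "arguments": {
  "deltas": [
    {"x": -0.83,"y": -0.52,"z": 0,"wx": 0,"wy": 0,"wz": 0.58,"jaw": 100},
    {"x": -0.86,"y": -0.47,"z": 0,"wx": 0,"wy": 0,"wz": 0.57,"jaw": 100},
    {"x": -0.87,"y": -0.44,"z": 0,"wx": 0,"wy": 0,"wz": 0.58,"jaw": 100},
    {"x": -0.89,"y": -0.39,"z": 0,"wx": 0,"wy": 0,"wz": 0.57,"jaw": 100},
    {"x": -0.91,"y": -0.35,"z": 0,"wx": 0,"wy": 0,"wz": 0.57,"jaw": 100},
    {"x": -0.93,"y": -0.31,"z": 0,"wx": 0,"wy": 0,"wz": 0.58,"jaw": 100},
    {"x": -0.94,"y": -0.27,"z": 0,"wx": 0,"wy": 0,"wz": 0.57,"jaw": 100},
    {"x": -0.95,"y": -0.23,"z": 0,"wx": 0,"wy": 0,"wz": 0.57,"jaw": 100},
    {"x": -0.96,"y": -0.18,"z": 0,"wx": 0,"wy": 0,"wz": 0.58,"jaw": 100},
    {"x": -0.96,"y": -0.13,"z": 0,"wx": 0,"wy": 0,"wz": 0.57,"jaw": 100},
    {"x": 0,"y": 0,"z": 0,"wx": 0,"wy": 0,"wz": 0,"jaw": 100}
  ]
}}

```text
time_s: 5.18
ee_pos: [0.5303, -0.1424, 0.2054]
eef_rot: [-3.142, 0.0, 1.775]
force: [0.7, 0.0, -0.4]
grip_width: 0.094
```

```bash
python3 - <<'E'
from h import *
o=ctrl.get_obs();print(o['ee_pos'],o['eef_rot'],o['time_s'])
P=cam('wrist');im=ctrl.camera('wrist');cv2.imwrite("pics/w2.png",im)
import pickle;pickle.dump(P,open('P2.pkl','wb'))
for l,z in [("knob_grip",.078)]:
    for m in ctrl.mark_of('wrist',l)[:2]: print(l,m['conf'],m['position'],atz('wrist',*m['position'],z,P))
r,c=map(int,proj('wrist',[.53,-.14,.078],P));print(r,c)
cv2.imwrite('pics/w2c.png',cv2.resize(im[r-60:r+60,c-80:c+80],None,fx=5,fy=5,interpolation=cv2.INTER_CUBIC))
E
```

```text
[ 0.53028735 -0.14239168  0.20540985] [-3.14159042e+00  4.40847339e-04  1.77531112e+00] 5.1833
knob_grip 0.76 [235.4, 319.4] [ 0.52653922 -0.15055914  0.078     ]
knob_grip 0.42 [3.5, 207.1] [0.40771889 0.00916243 0.078     ]
224 325
```

View pics/w2.png

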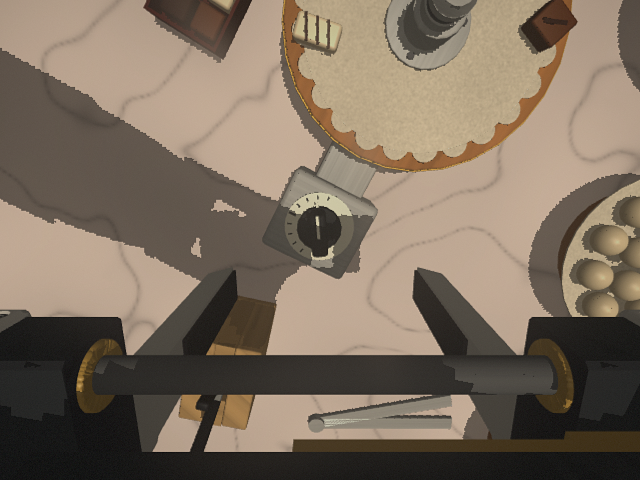

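View pics/w2c.png

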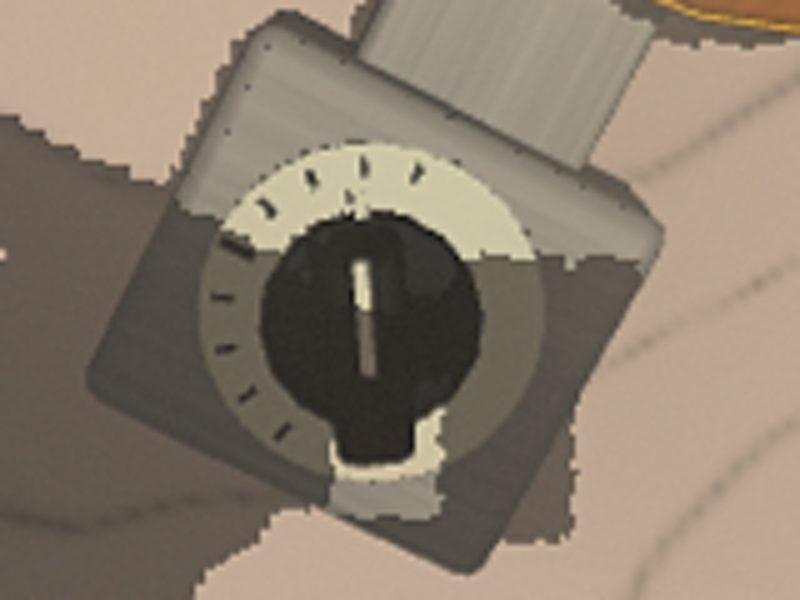

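```bash
python3 - <<'E'
from h import *
import pickle;P=pickle.load(open('P2.pkl','rb'))
f=lambda x,y,z:atz('wrist',164+y/5,245+x/5,z,P)
c=f(371,375,.088);t=f(362,262,.088);print(c,np.linalg.norm(t-c),np.degrees(np.arctan2(*(t-c)[1::-1])))
dc=f(372,315,.0505);m=f(237,247,.0505);print('dial',dc,np.degrees(np.arctan2(*(m-dc)[1::-1])))
a=f(90,380,.05);b=f(480,572,.05);print(np.linalg.norm(a-b),np.degrees(np.arctan2(*(a-b)[1::-1])))
a=f(95,365,.05);b=f(265,20,.05);print(np.linalg.norm(a-b),np.degrees(np.arctan2(*(a-b)[1::-1])))
print(ctrl.get_obs()['qpos'])
E
```

```text
[ 0.52664441 -0.15114413  0.088     ] 0.019698297945683913 105.87283431862791
dial [ 0.52588165 -0.1494952   0.0505    ] 164.3239882640164
0.08524665926033365 164.17209157553856
0.07360611303411484 -105.74250816929208
[-3.25284710e-01  2.96374960e-01  1.52569590e+00  1.34898153e-04
  1.31969000e+00 -5.34430566e-01]
```

```bash
python3 - <<'E'
from h import *
rows(*here(),[.5263,-.1505,.063],1.848,8,40)
E
```

```text
[{"x": -0.06, "y": -0.04, "z": 0.89, "wx": 0, "wy": 0, "wz": -0.11, "jaw": 40}, {"x": -0.06, "y": -0.03, "z": 0.89, "wx": 0, "wy": 0, "wz": -0.1, "jaw": 40}, {"x": -0.05, "y": -0.04, "z": 0.89, "wx": 0, "wy": 0, "wz": -0.11, "jaw": 40}, {"x": -0.06, "y": -0.04, "z": 0.89, "wx": 0, "wy": 0, "wz": -0.11, "jaw": 40}, {"x": -0.06, "y": -0.04, "z": 0.89, "wx": 0, "wy": 0, "wz": -0.1, "jaw": 40}, {"x": -0.06, "y": -0.04, "z": 0.89, "wx": 0, "wy": 0, "wz": -0.11, "jaw": 40}, {"x": -0.05, "y": -0.04, "z": 0.89, "wx": 0, "wy": 0, "wz": -0.1, "jaw": 40}, {"x": -0.06, "y": -0.04, "z": 0.89, "wx": 0, "wy": 0, "wz": -0.11, "jaw": 40}]
```

Emit:
{"name": "carry_out", "arguments": {
  "deltas": [
    {"x": -0.06,"y": -0.04,"z": 0.89,"wx": 0,"wy": 0,"wz": -0.11,"jaw": 40},
    {"x": -0.06,"y": -0.04,"z": 0.89,"wx": 0,"wy": 0,"wz": -0.11,"jaw": 40},
    {"x": -0.06,"y": -0.04,"z": 0.89,"wx": 0,"wy": 0,"wz": -0.11,"jaw": 40},
    {"x": -0.06,"y": -0.04,"z": 0.89,"wx": 0,"wy": 0,"wz": -0.11,"jaw": 40},
    {"x": -0.06,"y": -0.04,"z": 0.89,"wx": 0,"wy": 0,"wz": -0.11,"jaw": 40},
    {"x": -0.06,"y": -0.04,"z": 0.89,"wx": 0,"wy": 0,"wz": -0.11,"jaw": 40},
    {"x": -0.06,"y": -0.04,"z": 0.89,"wx": 0,"wy": 0,"wz": -0.1,"jaw": 40},
    {"x": -0.06,"y": -0.04,"z": 0.89,"wx": 0,"wy": 0,"wz": -0.1,"jaw": 40}
  ],
  "squeeze": 12
}}

```text
time_s: 5.95
ee_pos: [0.5263, -0.15, 0.0625]
eef_rot: [3.141, 0.0, 1.851]
force: [-0.2, -0.8, -0.1]
grip_width: 0.0441
```

Emit:
{"name": "carry_out", "arguments": {
  "deltas": [
    {"x": 0,"y": 0,"z": 0,"wx": 0,"wy": 0,"wz": 0,"jaw": 0},
    {"x": 0,"y": 0,"z": 0,"wx": 0,"wy": 0,"wz": 0,"jaw": 0},
    {"x": 0,"y": 0,"z": 0,"wx": 0,"wy": 0,"wz": 0,"jaw": 0},
    {"x": 0,"y": 0,"z": 0,"wx": 0,"wy": 0,"wz": 0,"jaw": 0},
    {"x": 0,"y": 0,"z": 0,"wx": 0,"wy": 0,"wz": 0,"jaw": 0}
  ],
  "squeeze": 12
}}

```text
time_s: 6.37
ee_pos: [0.5268, -0.1512, 0.0642]
eef_rot: [3.14, 0.001, 1.848]
force: [-0.7, 1.7, 4.8]
grip_width: 0.0141
```

Emit:
{"name": "carry_out", "arguments": {
  "deltas": [
    {"x": 0,"y": 0,"z": 0,"wx": 0,"wy": 0,"wz": -0.98,"jaw": 0},
    {"x": 0,"y": 0,"z": 0,"wx": 0,"wy": 0,"wz": -0.98,"jaw": 0},
    {"x": 0,"y": 0,"z": 0,"wx": 0,"wy": 0,"wz": -0.98,"jaw": 0},
    {"x": 0,"y": 0,"z": 0,"wx": 0,"wy": 0,"wz": -0.98,"jaw": 0},
    {"x": 0,"y": 0,"z": 0,"wx": 0,"wy": 0,"wz": -0.98,"jaw": 0},
    {"x": 0,"y": 0,"z": 0,"wx": 0,"wy": 0,"wz": -0.98,"jaw": 0},
    {"x": 0,"y": 0,"z": 0,"wx": 0,"wy": 0,"wz": -0.98,"jaw": 0},
    {"x": 0,"y": 0,"z": 0,"wx": 0,"wy": 0,"wz": -0.98,"jaw": 0},
    {"x": 0,"y": 0,"z": 0,"wx": 0,"wy": 0,"wz": -0.98,"jaw": 0},
    {"x": 0,"y": 0,"z": 0,"wx": 0,"wy": 0,"wz": -0.98,"jaw": 0},
    {"x": 0,"y": 0,"z": 0,"wx": 0,"wy": 0,"wz": -0.98,"jaw": 0},
    {"x": 0,"y": 0,"z": 0,"wx": 0,"wy": 0,"wz": -0.98,"jaw": 0}
  ]
}}

```text
time_s: 7.37
ee_pos: [0.5288, -0.1494, 0.0643]
eef_rot: [3.137, 0.005, 2.793]
force: [15.5, 18.8, -2.5]
grip_width: 0.0141
```

Emit:
{"name": "carry_out", "arguments": {
  "deltas": [
    {"x": 0,"y": 0,"z": 0,"wx": 0,"wy": 0,"wz": -0.98,"jaw": 0},
    {"x": 0,"y": 0,"z": 0,"wx": 0,"wy": 0,"wz": 0,"jaw": 0},
    {"x": 0,"y": 0,"z": 0,"wx": 0,"wy": 0,"wz": 0,"jaw": 0}
  ]
}}

```text
time_s: 7.62
ee_pos: [0.5288, -0.1491, 0.0643]
eef_rot: [3.137, 0.005, 2.868]
force: [16.3, 18.7, -3.1]
grip_width: 0.0141
```

Emit:
{"name": "carry_out", "arguments": {
  "deltas": [
    {"x": -0.1,"y": 0.08,"z": 0,"wx": 0,"wy": 0,"wz": 0,"jaw": 0},
    {"x": 0,"y": 0,"z": 0,"wx": 0,"wy": 0,"wz": 0,"jaw": 0},
    {"x": 0,"y": 0,"z": 0,"wx": 0,"wy": 0,"wz": 0,"jaw": 40},
    {"x": 0,"y": 0,"z": 0,"wx": 0,"wy": 0,"wz": 0,"jaw": 40},
    {"x": 0,"y": 0,"z": -0.9,"wx": 0,"wy": 0,"wz": 0,"jaw": 60},
    {"x": 0,"y": 0,"z": -0.9,"wx": 0,"wy": 0,"wz": 0,"jaw": 60},
    {"x": 0,"y": 0,"z": -0.9,"wx": 0,"wy": 0,"wz": 0,"jaw": 100},
    {"x": 0,"y": 0,"z": -0.9,"wx": 0,"wy": 0,"wz": 0,"jaw": 100},
    {"x": 0,"y": 0,"z": -0.9,"wx": 0,"wy": 0,"wz": 0,"jaw": 100},
    {"x": 0,"y": 0,"z": -0.9,"wx": 0,"wy": 0,"wz": 0,"jaw": 100},
    {"x": 0,"y": 0,"z": -0.9,"wx": 0,"wy": 0,"wz": 0,"jaw": 100},
    {"x": 0,"y": 0,"z": -0.9,"wx": 0,"wy": 0,"wz": 0,"jaw": 100}
  ]
}}

```text
time_s: 8.62
ee_pos: [0.5284, -0.1506, 0.2082]
eef_rot: [-3.141, 0.0, 2.867]
force: [-0.4, 0.8, -0.3]
grip_width: 0.0769
```

```bash
python3 - <<'E'
from h import *
o=ctrl.get_obs();print(o['ee_pos'],o['eef_rot'],o['time_s'])
P=cam('wrist');im=ctrl.camera('wrist');cv2.imwrite("pics/w3.png",im)
import pickle;pickle.dump(P,open('P3.pkl','wb'))
r,c=map(int,proj('wrist',[.53,-.15,.078],P));print(r,c)
cv2.imwrite('pics/w3c.png',cv2.resize(im[r-60:r+60,c-80:c+80],None,fx=5,fy=5,interpolation=cv2.INTER_CUBIC))
E
```

```text
[ 0.52842151 -0.15062007  0.2082249 ] [-3.14129450e+00  3.02013005e-04  2.86687154e+00] 8.6167
229 327
```

View pics/w3.png

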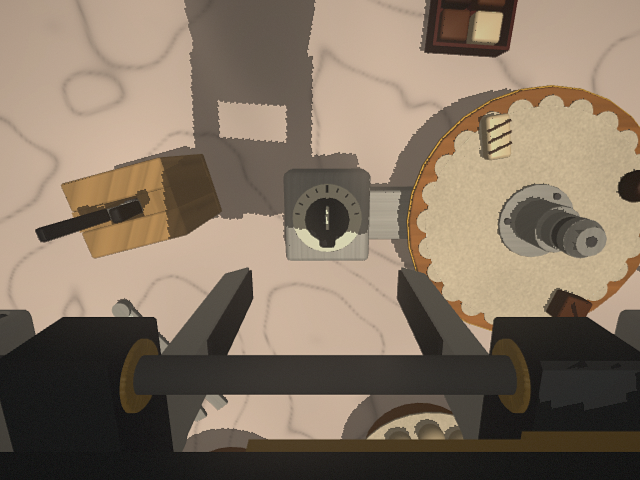

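View pics/w3c.png

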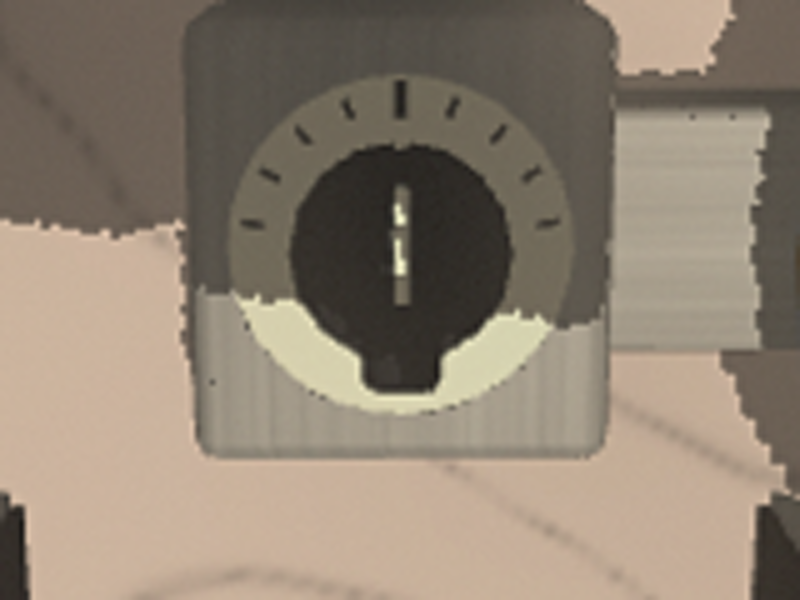

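```bash
python3 - <<'E'
from h import *
import pickle;P=pickle.load(open('P3.pkl','rb'))
print('knob',atz('wrist',229.6,327.2,.088,P),'spindle top',atz('wrist',239,591,.137,P))
k=atz('wrist',229.6,327.2,.088,P); print('spindle from knob',k[:2]+.19*np.array([.271,.9626]))
rows(*here(),[.466,-.30,.265],3.1416,10,100)
E
```

```text
knob [ 0.52766577 -0.1496046   0.088     ] spindle top [0.57451753 0.03404194 0.137     ]
spindle from knob [0.57915577 0.0332894 ]
[{"x": 0.1, "y": -0.8, "z": -0.27, "wx": 0, "wy": 0, "wz": -0.34, "jaw": 100}, {"x": 0.13, "y": -0.8, "z": -0.26, "wx": 0, "wy": 0, "wz": -0.35, "jaw": 100}, {"x": 0.15, "y": -0.8, "z": -0.27, "wx": 0, "wy": 0, "wz": -0.34, "jaw": 100}, {"x": 0.17, "y": -0.79, "z": -0.26, "wx": 0, "wy": 0, "wz": -0.34, "jaw": 100}, {"x": 0.19, "y": -0.79, "z": -0.27, "wx": 0, "wy": 0, "wz": -0.35, "jaw": 100}, {"x": 0.21, "y": -0.78, "z": -0.26, "wx": 0, "wy": 0, "wz": -0.34, "jaw": 100}, {"x": 0.23, "y": -0.78, "z": -0.27, "wx": 0, "wy": 0, "wz": -0.34, "jaw": 100}, {"x": 0.26, "y": -0.76, "z": -0.26, "wx": 0, "wy": 0, "wz": -0.35, "jaw": 100}, {"x": 0.27, "y": -0.77, "z": -0.27, "wx": 0, "wy": 0, "wz": -0.34, "jaw": 100}, {"x": 0.3, "y": -0.75, "z": -0.27, "wx": 0, "wy": 0, "wz": -0.34, "jaw": 100}]
```

Emit:
{"name": "carry_out", "arguments": {
  "deltas": [
    {"x": 0.1,"y": -0.8,"z": -0.27,"wx": 0,"wy": 0,"wz": -0.34,"jaw": 100},
    {"x": 0.13,"y": -0.8,"z": -0.27,"wx": 0,"wy": 0,"wz": -0.34,"jaw": 100},
    {"x": 0.15,"y": -0.8,"z": -0.27,"wx": 0,"wy": 0,"wz": -0.34,"jaw": 100},
    {"x": 0.17,"y": -0.8,"z": -0.27,"wx": 0,"wy": 0,"wz": -0.34,"jaw": 100},
    {"x": 0.19,"y": -0.79,"z": -0.27,"wx": 0,"wy": 0,"wz": -0.34,"jaw": 100},
    {"x": 0.21,"y": -0.78,"z": -0.27,"wx": 0,"wy": 0,"wz": -0.34,"jaw": 100},
    {"x": 0.23,"y": -0.78,"z": -0.26,"wx": 0,"wy": 0,"wz": -0.35,"jaw": 100},
    {"x": 0.26,"y": -0.76,"z": -0.26,"wx": 0,"wy": 0,"wz": -0.35,"jaw": 100},
    {"x": 0.27,"y": -0.77,"z": -0.26,"wx": 0,"wy": 0,"wz": -0.35,"jaw": 100},
    {"x": 0.3,"y": -0.75,"z": -0.26,"wx": 0,"wy": 0,"wz": -0.35,"jaw": 100},
    {"x": 0,"y": 0,"z": 0,"wx": 0,"wy": 0,"wz": 0,"jaw": 100}
  ]
}}

```text
time_s: 9.58
ee_pos: [0.4642, -0.3018, 0.2609]
eef_rot: [-3.14, 0.001, 3.142]
force: [0.9, 0.3, -0.5]
grip_width: 0.0942
```

```bash
python3 - <<'E'
from h import *
o=ctrl.get_obs();print(o['ee_pos'],o['eef_rot'],o['time_s'])
P=cam('wrist');im=ctrl.camera('wrist');cv2.imwrite("pics/w4.png",im)
import pickle;pickle.dump(P,open('P4.pkl','wb'))
for l in ["pliers_grip","pliers"]:
    for m in ctrl.mark_of('wrist',l)[:2]: print(l,m['conf'],m['position'],[atz('wrist',*m['position'],z,P)[:2] for z in (0.02,.15)])
r,c=map(int,proj('wrist',[.466,-.3,.12],P));print(r,c)
cv2.imwrite('pics/w4c.png',cv2.resize(im[r-75:r+75,c-100:c+100],None,fx=4,fy=4,interpolation=cv2.INTER_CUBIC))
E
```

```text
[ 0.46415844 -0.30182992  0.26093312] [-3.14027135e+00  7.22328751e-04  3.14157231e+00] 9.5833
pliers_grip 0.56 [228.9, 327.9] [array([ 0.49075559, -0.2996946 ]), array([ 0.4600078 , -0.30056667])]
pliers_grip 0.42 [347.2, 271.8] [array([ 0.64998611, -0.3729048 ]), array([ 0.56999315, -0.35113518])]
pliers 0.71 [209.7, 327.6] [array([ 0.46742554, -0.30009091]), array([ 0.44389303, -0.30084042])]
227 328
```

View pics/w4c.png

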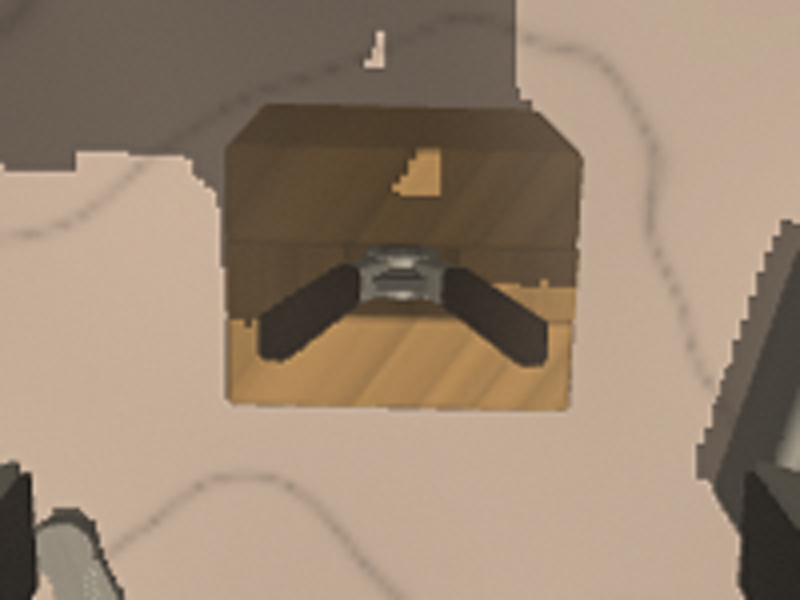

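```bash
python3 - <<'E'
from h import *
import pickle;P=pickle.load(open('P4.pkl','rb'))
f=lambda x,y,z:atz('wrist',152+y/4,228+x/4,z,P)
for z in (.14,.15,.16,.17,.18,.19):
    a=f(258,340,z);b=f(548,345,z);print(z,np.linalg.norm(a-b),(a+b)/2, np.degrees(np.arctan2(*(b-a)[1::-1])))
print('block',f(232,405,.104),f(568,408,.104),f(225,147,.104),f(582,157,.104))
print('pivot',[f(400,272,z) for z in (.08,.1,.12)])
s=cv2.imread('pics/scene0.png')
cv2.imwrite('pics/s5.png',cv2.resize(s[295:375,170:260],None,fx=7,fy=7,interpolation=cv2.INTER_CUBIC))
E
```

```text
0.14 0.0625079380945478 [ 0.47010012 -0.29974714  0.14      ] 88.9882119177095
0.15 0.06042673403080604 [ 0.46747764 -0.29983927  0.15      ] 88.98821191770948
0.16 0.05834552996706428 [ 0.46485515 -0.29993141  0.16      ] 88.98821191770949
0.17 0.05626432590332253 [ 0.46223266 -0.30002355  0.17      ] 88.9882119177095
0.18 0.054183121839580774 [ 0.45961017 -0.30011568  0.18      ] 88.98821191770953
0.19 0.052101917775839064 [ 0.45698768 -0.30020782  0.19      ] 88.98821191770949
block [ 0.49532321 -0.34113377  0.104     ] [ 0.4960661  -0.25910121  0.104     ] [ 0.43241056 -0.34104696  0.104     ] [ 0.43475776 -0.25773494  0.104     ]
pivot [array([ 0.46722578, -0.30001157,  0.08      ]), array([ 0.46301367, -0.30015049,  0.1       ]), array([ 0.45880155, -0.3002894 ,  0.12      ])]
```

View pics/s5.png

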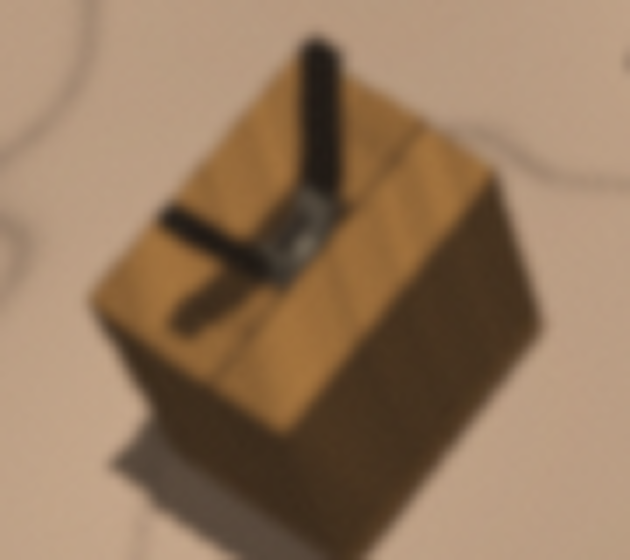

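```bash
python3 - <<'E'
from h import *
import pickle;P=pickle.load(open('P4.pkl','rb'))
w=lambda x,y:ray('wrist',152+y/4,228+x/4,P)
s=lambda x,y:ray('scene',295+y/7,170+x/7)
print(tri([w(535,348),s(317,48)]));print(tri([w(272,343),s(172,215)]))
t0=lambda x,y:ray('top',225+y/4.83,395+x/4.875)
print(tri([w(272,343),t0(293,118)]), tri([s(172,215),t0(293,118)]))
m=cv2.imread('pics/w4.png');cv2.imwrite('pics/pv.png',cv2.resize(m[200:240,310:350],None,fx=14,fy=14,interpolation=cv2.INTER_CUBIC))
E
```

```text
(array([ 0.46608852, -0.2729333 ,  0.160184  ]), [np.float64(0.46303792385081866), np.float64(0.46303792385071185)])
(array([ 0.46486535, -0.32532075,  0.16179944]), [np.float64(0.9035506929386289), np.float64(0.9035506929386129)])
(array([ 0.46403129, -0.32548867,  0.15954234]), [np.float64(1.307972659864257), np.float64(1.3079726598643995)]) (array([ 0.46349264, -0.32424882,  0.15909513]), [np.float64(0.6127134773479981), np.float64(0.6127134773479984)])
```

View pics/pv.png

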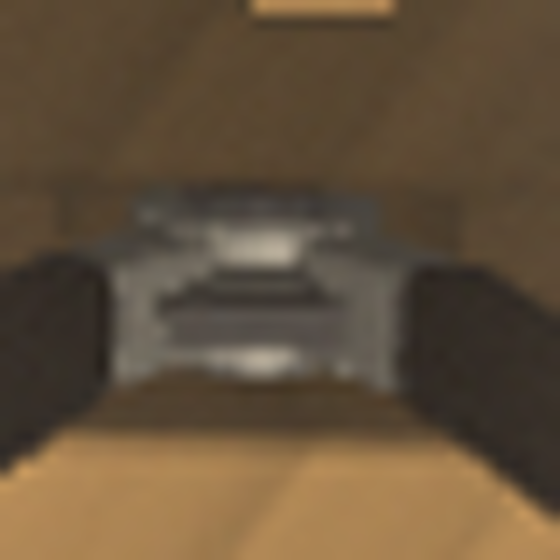

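Emit:
{"name": "carry_out", "arguments": {
  "deltas": [
    {"x": 0,"y": 0.13,"z": 0.9,"wx": 0,"wy": 0,"wz": 0.1,"jaw": 100},
    {"x": -0.05,"y": 0,"z": 1,"wx": 0,"wy": 0,"wz": 0,"jaw": 100},
    {"x": 0,"y": 0,"z": 1,"wx": 0,"wy": 0,"wz": 0,"jaw": 100},
    {"x": 0,"y": 0,"z": 1,"wx": 0,"wy": 0,"wz": 0,"jaw": 100},
    {"x": 0,"y": 0,"z": 1,"wx": 0,"wy": 0,"wz": 0,"jaw": 100},
    {"x": 0,"y": 0,"z": 1,"wx": 0,"wy": 0,"wz": 0,"jaw": 100},
    {"x": 0,"y": 0,"z": 1,"wx": 0,"wy": 0,"wz": 0,"jaw": 100},
    {"x": 0,"y": 0,"z": 0,"wx": 0,"wy": 0,"wz": 0,"jaw": 70}
  ],
  "squeeze": 5
}}

```text
time_s: 10.4
ee_pos: [0.4649, -0.2951, 0.1184]
eef_rot: [3.138, -0.005, 3.135]
force: [-0.5, -0.9, -0.3]
grip_width: 0.09
```

```bash
python3 - <<'E'
from h import *
o=ctrl.get_obs();print(o['ee_pos'],o['eef_rot'],o['time_s'],o['grip_width'])
im=ctrl.camera('wrist');cv2.imwrite("pics/w5.png",im)
E
```

```text
[ 0.46488288 -0.29510574  0.118354  ] [ 3.13803897 -0.00491199  3.13473941] 10.4 0.08998894900257301
```

View pics/w5.png

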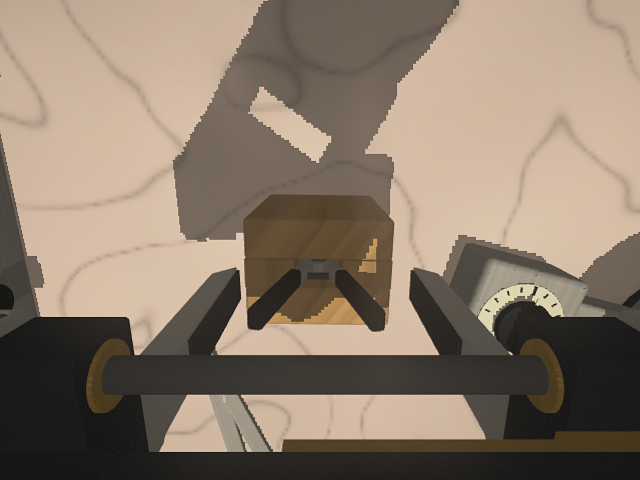

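Emit:
{"name": "carry_out", "arguments": {
  "deltas": [
    {"x": 0,"y": 0,"z": 0,"wx": 0,"wy": 0,"wz": 0,"jaw": 70}
  ]
}}

```text
time_s: 10.53
ee_pos: [0.4665, -0.2967, 0.123]
eef_rot: [-3.141, 0.0, 3.135]
force: [-0.2, -0.1, 0.2]
grip_width: 0.0805
```

Emit:
{"name": "carry_out", "arguments": {
  "deltas": [
    {"x": 0.08,"y": -0.13,"z": 0.1,"wx": 0,"wy": 0,"wz": 0,"jaw": 60},
    {"x": 0,"y": 0,"z": 0,"wx": 0,"wy": 0,"wz": 0,"jaw": 30},
    {"x": 0,"y": 0,"z": 0,"wx": 0,"wy": 0,"wz": 0,"jaw": 20},
    {"x": 0,"y": 0,"z": 0,"wx": 0,"wy": 0,"wz": 0,"jaw": 0},
    {"x": 0,"y": 0,"z": 0,"wx": 0,"wy": 0,"wz": 0,"jaw": 0},
    {"x": 0,"y": 0,"z": 0,"wx": 0,"wy": 0,"wz": 0,"jaw": 0}
  ],
  "squeeze": 5
}}

```text
time_s: 11.03
ee_pos: [0.4646, -0.2997, 0.1206]
eef_rot: [-3.141, 0.0, 3.134]
force: [0.0, 0.8, 1.8]
grip_width: 0.0582
```

Emit:
{"name": "carry_out", "arguments": {
  "deltas": [
    {"x": 0,"y": 0,"z": 0,"wx": 0,"wy": 0,"wz": 0,"jaw": 0},
    {"x": 0,"y": 0,"z": -0.2,"wx": 0,"wy": 0,"wz": 0,"jaw": 0},
    {"x": 0,"y": 0,"z": -0.4,"wx": 0,"wy": 0,"wz": 0,"jaw": 0},
    {"x": 0,"y": 0,"z": 0,"wx": 0,"wy": 0,"wz": 0,"jaw": 0}
  ]
}}

```text
time_s: 11.37
ee_pos: [0.4648, -0.2999, 0.1338]
eef_rot: [-3.14, 0.001, 3.134]
force: [-0.1, -0.4, -0.9]
grip_width: 0.0585
```

```bash
python3 - <<'E'
from h import *
o=ctrl.get_obs();print(o['ee_pos'],o['eef_rot'],o['time_s'],o['grip_width'])
im=ctrl.camera('wrist');cv2.imwrite("pics/w6.png",im)
E
```

```text
[ 0.46484431 -0.29994807  0.13383525] [-3.14049713e+00  1.37964197e-03  3.13440792e+00] 11.3667 0.058541020479044574
```

View pics/w6.png

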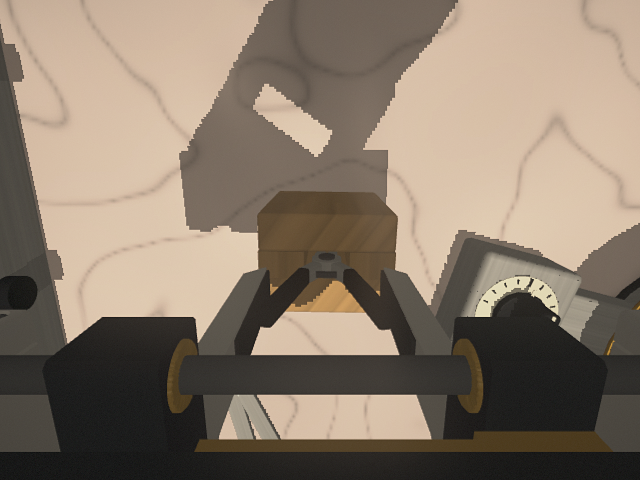

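Emit:
{"name": "carry_out", "arguments": {
  "deltas": [
    {"x": 0,"y": 0,"z": -0.6,"wx": 0,"wy": 0,"wz": 0,"jaw": 0},
    {"x": 0,"y": 0,"z": -0.8,"wx": 0,"wy": 0,"wz": 0,"jaw": 0},
    {"x": 0,"y": 0,"z": -0.9,"wx": 0,"wy": 0,"wz": 0,"jaw": 0},
    {"x": 0,"y": 0,"z": -0.9,"wx": 0,"wy": 0,"wz": 0,"jaw": 0},
    {"x": 0,"y": 0,"z": -0.9,"wx": 0,"wy": 0,"wz": 0,"jaw": 0},
    {"x": 0,"y": 0,"z": -0.9,"wx": 0,"wy": 0,"wz": 0,"jaw": 0},
    {"x": 0,"y": 0,"z": -0.6,"wx": 0,"wy": 0,"wz": 0,"jaw": 0},
    {"x": 0,"y": 0,"z": 0,"wx": 0,"wy": 0,"wz": 0,"jaw": 0}
  ]
}}

```text
time_s: 12.08
ee_pos: [0.465, -0.3, 0.2467]
eef_rot: [-3.139, 0.003, 3.134]
force: [-0.3, -0.8, -1.5]
grip_width: 0.0586
```

Emit:
{"name": "carry_out", "arguments": {
  "deltas": [
    {"x": 0,"y": 0,"z": 0,"wx": 0,"wy": 0,"wz": 0,"jaw": 55},
    {"x": 0,"y": 0,"z": 0,"wx": 0,"wy": 0,"wz": 0,"jaw": 55},
    {"x": 0,"y": 0,"z": 0,"wx": 0,"wy": 0,"wz": 0,"jaw": 55}
  ],
  "squeeze": 15
}}

```text
time_s: 12.33
ee_pos: [0.4641, -0.2994, 0.2431]
eef_rot: [3.141, -0.001, 3.134]
force: [-0.4, -0.5, -1.2]
grip_width: 0.0518
```

```bash
python3 - <<'E'
from h import *
o=ctrl.get_obs();print(o['ee_pos'],o['eef_rot'],o['time_s'],o['grip_width'])
im=ctrl.camera('wrist');cv2.imwrite("pics/w7.png",im)
E
```

```text
[ 0.46412103 -0.29941261  0.24306234] [ 3.14056062e+00 -1.46794958e-03  3.13432774e+00] 12.3333 0.051786269264980166
```

View pics/w7.png

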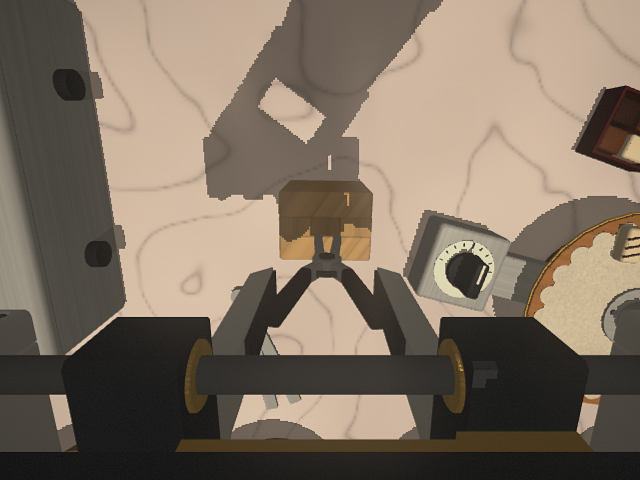

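```bash
python3 - <<'E'
from h import *
P=cam('wrist');p,y=here()
im=cv2.imread('pics/w7.png')
for d in (.098,.108,.118):
  for s in (-.006,.006):
    X=p+np.array([0,s,-d]); r,c=proj('wrist',X,P); print(d,s,r,c)
q=cv2.resize(im[195:275,275:380],None,fx=7,fy=7,interpolation=cv2.INTER_CUBIC)
cv2.imwrite('pics/w7c.png',q)
E
```

```text
0.098 -0.006 237.95480293772218 318.61313038352995
0.098 0.006 237.84309336600077 333.67850841769484
0.108 -0.006 234.88682399763672 318.812747046493
0.108 0.006 234.77849850323977 333.38605711745265
0.118 -0.006 232.0129102252656 318.9997369470392
0.118 0.006 231.90777094601884 333.11210638518713
```

View pics/w7c.png

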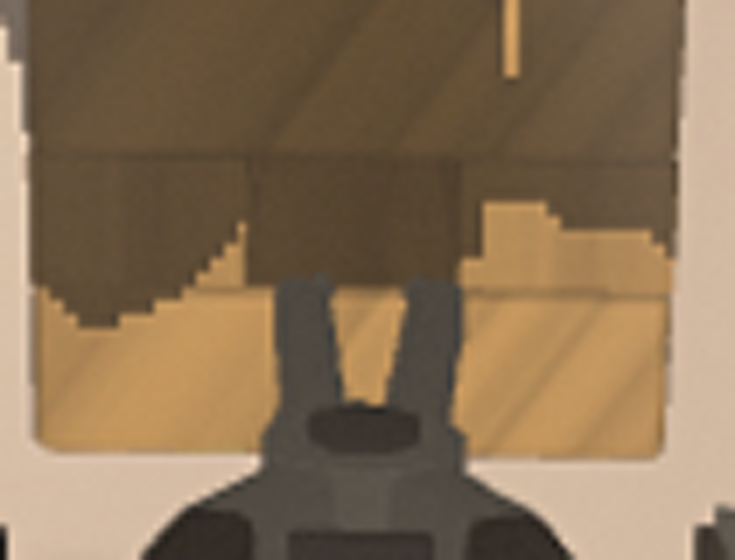

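```bash
python3 - <<'E'
from h import *
rows([.4645,-.2997,.2437],3.134,[.458,.27,.2437],2.62,30,58)
E
```

```text
[{"x": 0.02, "y": 0.95, "z": -0.0, "wx": 0, "wy": 0, "wz": 0.21, "jaw": 58}, {"x": 0.03, "y": 0.95, "z": -0.0, "wx": 0, "wy": 0, "wz": 0.22, "jaw": 58}, {"x": 0.05, "y": 0.95, "z": -0.0, "wx": 0, "wy": 0, "wz": 0.21, "jaw": 58}, {"x": 0.07, "y": 0.94, "z": -0.0, "wx": 0, "wy": 0, "wz": 0.22, "jaw": 58}, {"x": 0.08, "y": 0.95, "z": -0.0, "wx": 0, "wy": 0, "wz": 0.21, "jaw": 58}, {"x": 0.1, "y": 0.94, "z": -0.0, "wx": 0, "wy": 0, "wz": 0.22, "jaw": 58}, {"x": 0.12, "y": 0.95, "z": -0.0, "wx": 0, "wy": 0, "wz": 0.21, "jaw": 58}, {"x": 0.13, "y": 0.94, "z": -0.0, "wx": 0, "wy": 0, "wz": 0.21, "jaw": 58}, {"x": 0.15, "y": 0.93, "z": -0.0, "wx": 0, "wy": 0, "wz": 0.22, "jaw": 58}, {"x": 0.16, "y": 0.94, "z": -0.0, "wx": 0, "wy": 0, "wz": 0.21, "jaw": 58}, {"x": 0.18, "y": 0.93, "z": -0.0, "wx": 0, "wy": 0, "wz": 0.22, "jaw": 58}, {"x": 0.2, "y": 0.93, "z": -0.0, "wx": 0, "wy": 0, "wz": 0.21, "jaw": 58}]
[{"x": 0.21, "y": 0.93, "z": -0.0, "wx": 0, "wy": 0, "wz": 0.21, "jaw": 58}, {"x": 0.22, "y": 0.92, "z": -0.0, "wx": 0, "wy": 0, "wz": 0.22, "jaw": 58}, {"x": 0.25, "y": 0.92, "z": -0.0, "w
[... 476 characters left out ...]
.22, "jaw": 58}, {"x": 0.35, "y": 0.88, "z": -0.0, "wx": 0, "wy": 0, "wz": 0.21, "jaw": 58}, {"x": 0.37, "y": 0.87, "z": -0.0, "wx": 0, "wy": 0, "wz": 0.22, "jaw": 58}, {"x": 0.38, "y": 0.87, "z": -0.0, "wx": 0, "wy": 0, "wz": 0.21, "jaw": 58}]
[{"x": 0.4, "y": 0.87, "z": -0.0, "wx": 0, "wy": 0, "wz": 0.21, "jaw": 58}, {"x": 0.41, "y": 0.85, "z": -0.0, "wx": 0, "wy": 0, "wz": 0.22, "jaw": 58}, {"x": 0.42, "y": 0.85, "z": -0.0, "wx": 0, "wy": 0, "wz": 0.21, "jaw": 58}, {"x": 0.44, "y": 0.84, "z": -0.0, "wx": 0, "wy": 0, "wz": 0.22, "jaw": 58}, {"x": 0.46, "y": 0.84, "z": -0.0, "wx": 0, "wy": 0, "wz": 0.21, "jaw": 58}, {"x": 0.47, "y": 0.82, "z": -0.0, "wx": 0, "wy": 0, "wz": 0.22, "jaw": 58}]
```

Emit:
{"name": "carry_out", "arguments": {
  "deltas": [
    {"x": 0,"y": 0.3,"z": 0,"wx": 0,"wy": 0,"wz": 0,"jaw": 58},
    {"x": 0.02,"y": 0.7,"z": 0,"wx": 0,"wy": 0,"wz": 0.21,"jaw": 58},
    {"x": 0.03,"y": 0.95,"z": 0,"wx": 0,"wy": 0,"wz": 0.22,"jaw": 58},
    {"x": 0.05,"y": 0.95,"z": 0,"wx": 0,"wy": 0,"wz": 0.21,"jaw": 58},
    {"x": 0.07,"y": 0.95,"z": 0,"wx": 0,"wy": 0,"wz": 0.22,"jaw": 58},
    {"x": 0.08,"y": 0.95,"z": 0,"wx": 0,"wy": 0,"wz": 0.21,"jaw": 58},
    {"x": 0.1,"y": 0.95,"z": 0,"wx": 0,"wy": 0,"wz": 0.22,"jaw": 58},
    {"x": 0.12,"y": 0.95,"z": 0,"wx": 0,"wy": 0,"wz": 0.21,"jaw": 58},
    {"x": 0.13,"y": 0.94,"z": 0,"wx": 0,"wy": 0,"wz": 0.21,"jaw": 58},
    {"x": 0.15,"y": 0.93,"z": 0,"wx": 0,"wy": 0,"wz": 0.22,"jaw": 58},
    {"x": 0.16,"y": 0.93,"z": 0,"wx": 0,"wy": 0,"wz": 0.21,"jaw": 58},
    {"x": 0.18,"y": 0.93,"z": 0,"wx": 0,"wy": 0,"wz": 0.22,"jaw": 58}
  ]
}}

```text
time_s: 13.38
ee_pos: [0.4616, -0.0883, 0.244]
eef_rot: [3.142, -0.0, 2.945]
force: [0.5, 0.1, -2.0]
grip_width: 0.0545
```

Emit:
{"name": "carry_out", "arguments": {
  "deltas": [
    {"x": 0.2,"y": 0.93,"z": 0,"wx": 0,"wy": 0,"wz": 0.21,"jaw": 58},
    {"x": 0.21,"y": 0.93,"z": 0,"wx": 0,"wy": 0,"wz": 0.21,"jaw": 58},
    {"x": 0.22,"y": 0.92,"z": 0,"wx": 0,"wy": 0,"wz": 0.22,"jaw": 58},
    {"x": 0.25,"y": 0.92,"z": 0,"wx": 0,"wy": 0,"wz": 0.21,"jaw": 58},
    {"x": 0.26,"y": 0.91,"z": 0,"wx": 0,"wy": 0,"wz": 0.22,"jaw": 58},
    {"x": 0.27,"y": 0.91,"z": 0,"wx": 0,"wy": 0,"wz": 0.21,"jaw": 58},
    {"x": 0.29,"y": 0.9,"z": 0,"wx": 0,"wy": 0,"wz": 0.22,"jaw": 58},
    {"x": 0.31,"y": 0.9,"z": 0,"wx": 0,"wy": 0,"wz": 0.21,"jaw": 58},
    {"x": 0.32,"y": 0.9,"z": 0,"wx": 0,"wy": 0,"wz": 0.21,"jaw": 58},
    {"x": 0.33,"y": 0.89,"z": 0,"wx": 0,"wy": 0,"wz": 0.22,"jaw": 58},
    {"x": 0.35,"y": 0.88,"z": 0,"wx": 0,"wy": 0,"wz": 0.21,"jaw": 58},
    {"x": 0.37,"y": 0.87,"z": 0,"wx": 0,"wy": 0,"wz": 0.22,"jaw": 58}
  ]
}}

```text
time_s: 14.38
ee_pos: [0.4588, 0.1395, 0.244]
eef_rot: [-3.141, -0.0, 2.739]
force: [0.2, 1.2, -1.4]
grip_width: 0.0545
```

Emit:
{"name": "carry_out", "arguments": {
  "deltas": [
    {"x": 0.38,"y": 0.87,"z": 0,"wx": 0,"wy": 0,"wz": 0.21,"jaw": 58},
    {"x": 0.4,"y": 0.87,"z": 0,"wx": 0,"wy": 0,"wz": 0.21,"jaw": 58},
    {"x": 0.41,"y": 0.85,"z": 0,"wx": 0,"wy": 0,"wz": 0.22,"jaw": 58},
    {"x": 0.42,"y": 0.85,"z": 0,"wx": 0,"wy": 0,"wz": 0.21,"jaw": 58},
    {"x": 0.44,"y": 0.84,"z": 0,"wx": 0,"wy": 0,"wz": 0.22,"jaw": 58},
    {"x": 0.46,"y": 0.84,"z": 0,"wx": 0,"wy": 0,"wz": 0.21,"jaw": 58},
    {"x": 0.47,"y": 0.6,"z": 0,"wx": 0,"wy": 0,"wz": 0.22,"jaw": 58},
    {"x": 0,"y": 0.4,"z": 0,"wx": 0,"wy": 0,"wz": 0,"jaw": 58},
    {"x": 0,"y": 0,"z": 0,"wx": 0,"wy": 0,"wz": 0,"jaw": 58}
  ]
}}

```text
time_s: 15.13
ee_pos: [0.4595, 0.2754, 0.2438]
eef_rot: [-3.141, -0.0, 2.622]
force: [0.1, -0.8, -1.6]
grip_width: 0.0549
```

```bash
python3 - <<'E'
from h import *
o=ctrl.get_obs();print(o['ee_pos'],o['eef_rot'],o['time_s'],o['grip_width'])
P=cam('wrist');im=ctrl.camera('wrist');cv2.imwrite("pics/w8.png",im)
import pickle;pickle.dump(P,open('P8.pkl','wb'))
for l,z in [("ring_hole",.0475),("ring_gap",.0475)]:
    for m in ctrl.mark_of('wrist',l)[:2]: print(l,m['conf'],m['position'],atz('wrist',*m['position'],z,P))
cv2.imwrite('pics/w8c.png',cv2.resize(im[160:280,250:410],None,fx=5,fy=5,interpolation=cv2.INTER_CUBIC))
E
```

```text
[0.45947477 0.27536312 0.2438351 ] [-3.14127006e+00 -2.66037208e-04  2.62200236e+00] 15.1333 0.05492345164990654
ring_hole 0.62 [221.3, 337.0] [0.47244288 0.2813039  0.0475    ]
ring_gap 0.98 [208.3, 336.2] [0.45978737 0.28743908 0.0475    ]
```

View pics/w8.png

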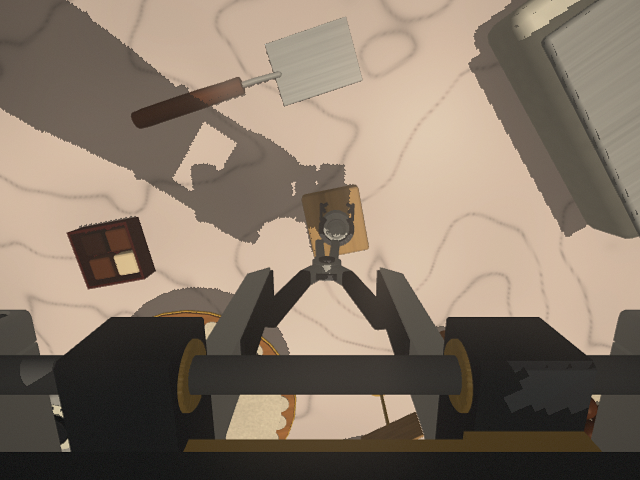

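View pics/w8c.png

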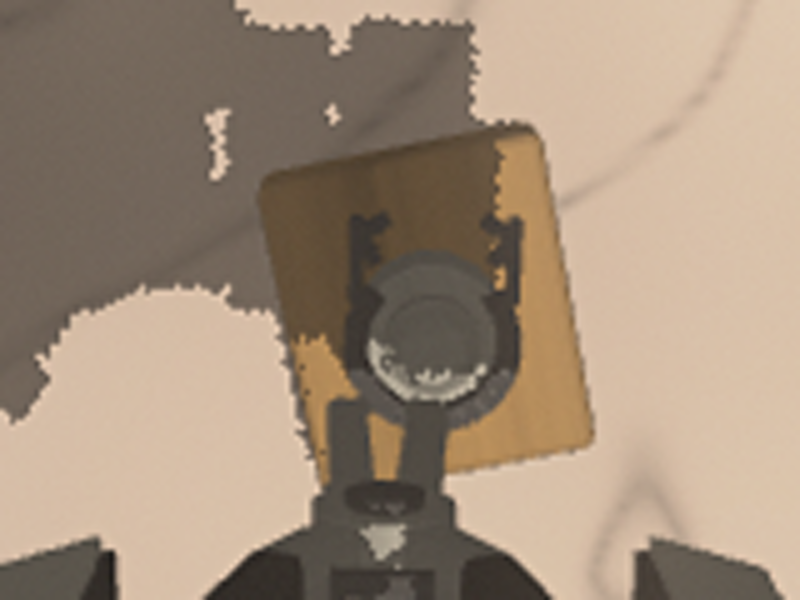

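Emit:
{"name": "carry_out", "arguments": {
  "deltas": [
    {"x": 0.26,"y": 0.25,"z": 0.3,"wx": 0,"wy": 0,"wz": 0,"jaw": 58},
    {"x": 0.26,"y": 0.26,"z": 0.6,"wx": 0,"wy": 0,"wz": 0,"jaw": 58},
    {"x": 0,"y": 0,"z": 0.6,"wx": 0,"wy": 0,"wz": 0,"jaw": 58},
    {"x": 0,"y": 0,"z": 0.6,"wx": 0,"wy": 0,"wz": 0,"jaw": 58},
    {"x": 0,"y": 0,"z": 0.6,"wx": 0,"wy": 0,"wz": 0,"jaw": 58},
    {"x": 0,"y": 0,"z": 0.6,"wx": 0,"wy": 0,"wz": 0,"jaw": 58},
    {"x": 0,"y": 0,"z": 0.3,"wx": 0,"wy": 0,"wz": 0,"jaw": 58},
    {"x": 0,"y": 0,"z": 0,"wx": 0,"wy": 0,"wz": 0,"jaw": 58}
  ]
}}

```text
time_s: 15.95
ee_pos: [0.4547, 0.2882, 0.1703]
eef_rot: [-3.139, -0.002, 2.62]
force: [-0.4, -0.4, -0.9]
grip_width: 0.0549
```

```bash
python3 - <<'E'
from h import *
o=ctrl.get_obs();print(o['ee_pos'],o['eef_rot'],o['time_s'],o['grip_width'])
P=cam('wrist');im=ctrl.camera('wrist');cv2.imwrite("pics/w9.png",im)
import pickle;pickle.dump(P,open('P9.pkl','wb'))
for l,z in [("ring_hole",.0475),("ring_gap",.0475),("pliers_tips",.066)]:
    for m in ctrl.mark_of('wrist',l)[:2]: print(l,m['conf'],m['position'],atz('wrist',*m['position'],z,P))
cv2.imwrite('pics/w9c.png',cv2.resize(im[180:280,265:395],None,fx=6,fy=6,interpolation=cv2.INTER_CUBIC))
E
```

```text
[0.45474394 0.28819115 0.17030216] [-3.13917481e+00 -1.51377445e-03  2.62004941e+00] 15.95 0.054872508449705724
ring_gap 0.63 [235.4, 326.1] [0.45876352 0.28541735 0.0475    ]
pliers_tips 0.65 [235.8, 327.9] [0.45570896 0.28886446 0.066     ]
```

View pics/w9c.png

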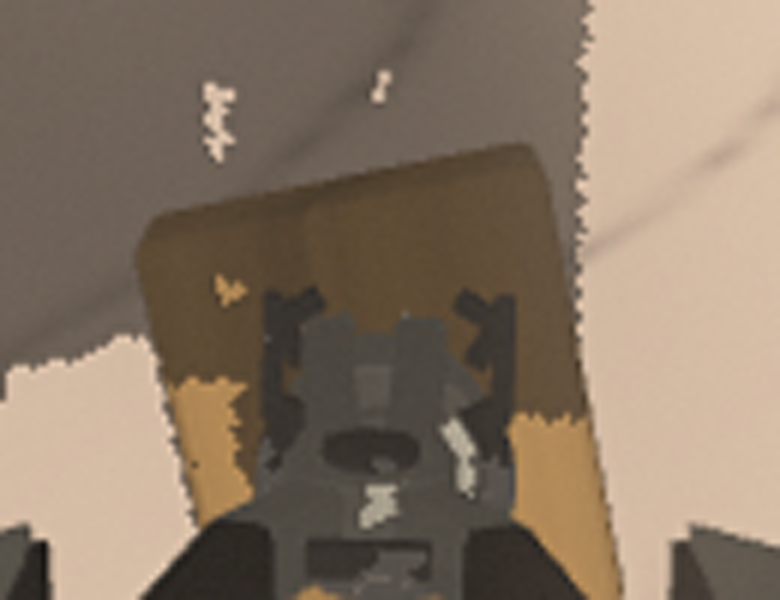

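```bash
python3 - <<'E'
from h import *
import pickle;P=pickle.load(open('P9.pkl','rb'));p,y=here();print(p,y)
g=atz('wrist',234.7,330.3,.0475,P);print(g)
X=np.array([np.cos(y),np.sin(y)]);Y=np.array([np.sin(y),-np.cos(y)])
for G in (g[:2],np.array([.4598,.2875]),np.array([.4594,.2866])):
    d=G-p[:2];print(d@X,d@Y)
for d in (.104,.108,.112):
  n=p+np.array([0,0,-d]);print(proj('wrist',n,P), proj('wrist',n+np.r_[X*.0022,0],P))
n=atz('wrist',235.2,327.3,p[2]-.108,P);print((n-p)[:2]@X,(n-p)[:2]@Y)
E
```

```text
[0.45575661 0.2885854  0.1728627 ] 2.620009281902405
[0.460031   0.28888195 0.0475    ]
-0.0035582652904408746 0.0023868439726156213
-0.0040465470842571205 0.0010735555774485234
-0.004148162781027 9.392592795341802e-05
(np.float64(236.89545955087831), np.float64(327.6450314756999)) (np.float64(234.24712734209157), np.float64(327.64936277684757))
(np.float64(235.66935943618094), np.float64(327.6260086412666)) (np.float64(233.05369153229566), np.float64(327.6302473121276))
(np.float64(234.47514119650023), np.float64(327.60748045129384)) (np.float64(231.89134534707736), np.float64(327.611629815222))
0.00039522265241884066 -0.0002667270868554708
```

Emit:
{"name": "carry_out", "arguments": {
  "deltas": [
    {"x": -0.1,"y": 0.03,"z": 0.2,"wx": 0,"wy": 0,"wz": 0,"jaw": 58},
    {"x": -0.1,"y": 0.03,"z": 0.2,"wx": 0,"wy": 0,"wz": 0,"jaw": 58},
    {"x": 0,"y": 0,"z": 0,"wx": 0,"wy": 0,"wz": 0,"jaw": 58},
    {"x": 0,"y": 0,"z": 0,"wx": 0,"wy": 0,"wz": 0,"jaw": 58}
  ]
}}

```text
time_s: 16.48
ee_pos: [0.4596, 0.2873, 0.1639]
eef_rot: [-3.141, -0.0, 2.62]
force: [-0.7, 0.6, -1.6]
grip_width: 0.0548
```

```bash
python3 - <<'E'
from h import *
o=ctrl.get_obs();print(o['ee_pos'],o['eef_rot'],o['time_s'],o['grip_width'])
P=cam('wrist');im=ctrl.camera('wrist');cv2.imwrite("pics/w10.png",im)
import pickle;pickle.dump(P,open('P10.pkl','wb'))
s=ctrl.camera('scene');cv2.imwrite('pics/s10.png',s)
cv2.imwrite('pics/w10c.png',np.hstack([cv2.resize(im[200:260,290:365],(500,400),interpolation=cv2.INTER_CUBIC),cv2.resize(s[100:180,345:405],(300,400),interpolation=cv2.INTER_CUBIC)]))
E
```

```text
[0.45960263 0.2873097  0.16394585] [-3.14111713e+00 -3.40331557e-04  2.61975480e+00] 16.4833 0.054780769276758616
```

View pics/w10c.png

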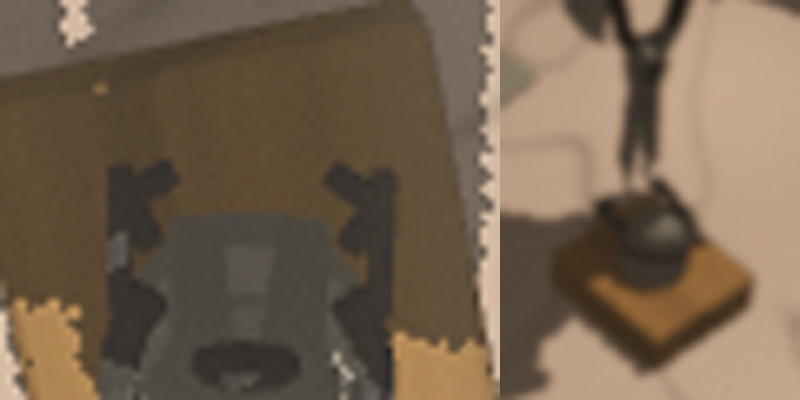

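```bash
python3 - <<'E'
from h import *
import pickle;P=pickle.load(open('P10.pkl','rb'));p=np.array([.4596,.2873,.1639])
for z in (.056,.05,.0475):print(z,proj('wrist',[p[0],p[1],z],P))
y=2.62;X=np.array([np.cos(y),np.sin(y),0])
print(proj('wrist',np.array([p[0],p[1],.05])+.0022*X,P), proj('wrist',np.array([p[0],p[1],.066])+.004*X,P))
g=atz('wrist',231.2,327.6,.05,P);print(g,(g-p)[:2]@X[:2])
E
```

```text
0.056 (np.float64(233.91410416993412), np.float64(326.3037293232729))
0.05 (np.float64(232.17261680002395), np.float64(326.2873641237716))
0.0475 (np.float64(231.4666028935035), np.float64(326.28072953162325))
(np.float64(229.62132078849794), np.float64(326.2883989890757)) (np.float64(232.09266159360698), np.float64(326.33462306102683))
[0.45942036 0.28867207 0.05      ] 0.0008393993201059147
```

Emit:
{"name": "carry_out", "arguments": {
  "deltas": [
    {"x": 0,"y": 0,"z": 0.2,"wx": 0,"wy": 0,"wz": 0,"jaw": 58},
    {"x": 0,"y": 0,"z": 0.2,"wx": 0,"wy": 0,"wz": 0,"jaw": 58},
    {"x": 0,"y": 0,"z": 0.2,"wx": 0,"wy": 0,"wz": 0,"jaw": 58},
    {"x": 0,"y": 0,"z": 0,"wx": 0,"wy": 0,"wz": 0,"jaw": 58}
  ]
}}

```text
time_s: 16.92
ee_pos: [0.4592, 0.2872, 0.1512]
eef_rot: [-3.14, -0.001, 2.62]
force: [-0.2, 0.7, -1.1]
grip_width: 0.0547
```

Emit:
{"name": "carry_out", "arguments": {
  "deltas": [
    {"x": 0,"y": 0,"z": 0,"wx": 0,"wy": 0,"wz": 0,"jaw": 50},
    {"x": 0,"y": 0,"z": 0,"wx": 0,"wy": 0,"wz": 0,"jaw": 45},
    {"x": 0,"y": 0,"z": 0,"wx": 0,"wy": 0,"wz": 0,"jaw": 45}
  ],
  "squeeze": 35
}}

```text
time_s: 17.17
ee_pos: [0.4597, 0.2875, 0.1524]
eef_rot: [3.141, 0.0, 2.62]
force: [0.9, 0.2, -1.0]
grip_width: 0.0429
```

```bash
python3 - <<'E'
from h import *
o=ctrl.get_obs();print(o['ee_pos'],o['eef_rot'],o['time_s'],o['grip_width'],o['force'])
P=cam('wrist');im=ctrl.camera('wrist');cv2.imwrite("pics/w11.png",im)
cv2.imwrite('pics/w11c.png',cv2.resize(im[200:260,290:365],(750,600),interpolation=cv2.INTER_CUBIC))
E
```

```text
[0.45966663 0.28747002 0.1523912 ] [3.14136961e+00 1.21787172e-04 2.61995807e+00] 17.1667 0.04294288913881057 [ 0.93094676  0.22197815 -1.0371259 ]
```

View pics/w11c.png

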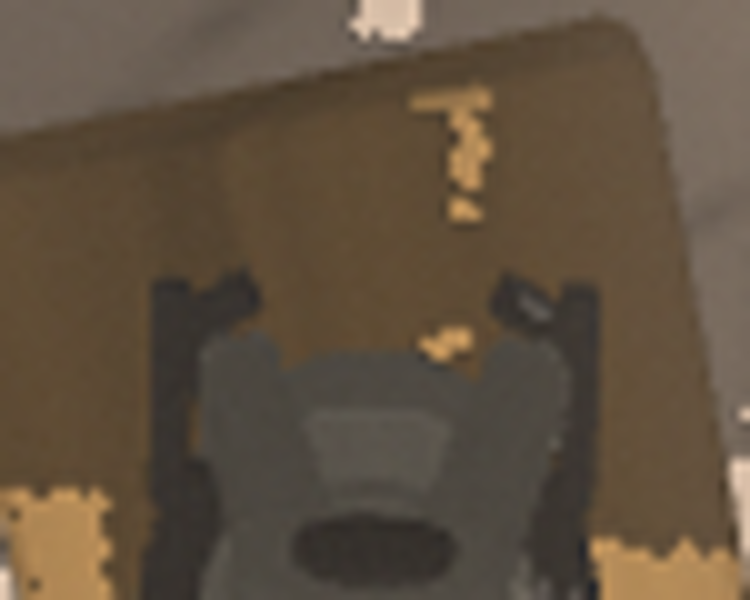

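Emit:
{"name": "carry_out", "arguments": {
  "deltas": [
    {"x": 0,"y": 0,"z": 0,"wx": 0,"wy": 0,"wz": 0,"jaw": 38},
    {"x": 0,"y": 0,"z": 0,"wx": 0,"wy": 0,"wz": 0,"jaw": 30},
    {"x": 0,"y": 0,"z": 0,"wx": 0,"wy": 0,"wz": 0,"jaw": 22},
    {"x": 0,"y": 0,"z": 0,"wx": 0,"wy": 0,"wz": 0,"jaw": 0},
    {"x": 0,"y": 0,"z": 0,"wx": 0,"wy": 0,"wz": 0,"jaw": 0}
  ],
  "squeeze": 35
}}

```text
time_s: 17.63
ee_pos: [0.4596, 0.2874, 0.1522]
eef_rot: [-3.142, -0.0, 2.62]
force: [-0.7, -0.3, -0.7]
grip_width: 0.0212
```

```bash
python3 - <<'E'
from h import *
o=ctrl.get_obs();print(o['ee_pos'],o['eef_rot'],o['time_s'],o['grip_width'],o['force'])
P=cam('wrist');im=ctrl.camera('wrist');cv2.imwrite("pics/w12.png",im)
s=ctrl.camera('scene');cv2.imwrite('pics/s12.png',s)
cv2.imwrite('pics/w12c.png',np.hstack([cv2.resize(im[190:270,285:385],(500,400),interpolation=cv2.INTER_CUBIC),cv2.resize(s[100:180,345:405],(300,400),interpolation=cv2.INTER_CUBIC)]))
E
```

```text
[0.45959187 0.2874229  0.1522472 ] [-3.14156729e+00 -2.07382587e-05  2.61996461e+00] 17.6333 0.021168145564669692 [-0.65766266 -0.34166812 -0.71815107]
```

View pics/w12c.png

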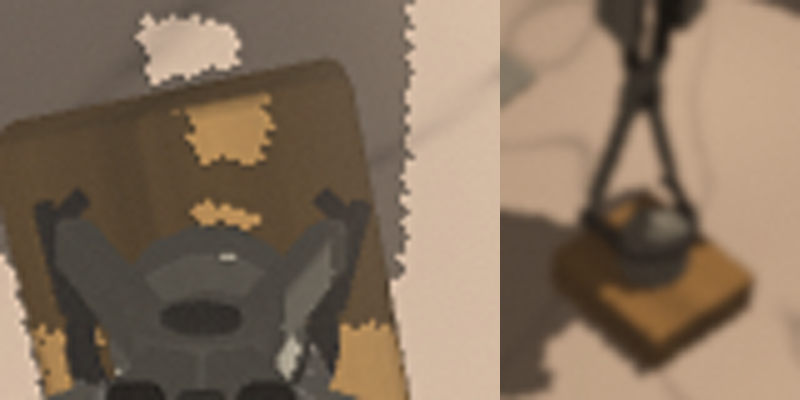

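Emit:
{"name": "carry_out", "arguments": {
  "deltas": [
    {"x": 0,"y": 0,"z": -0.1,"wx": 0,"wy": 0,"wz": 0,"jaw": 0},
    {"x": 0,"y": 0,"z": -0.2,"wx": 0,"wy": 0,"wz": 0,"jaw": 0},
    {"x": 0,"y": 0,"z": -0.4,"wx": 0,"wy": 0,"wz": 0,"jaw": 0},
    {"x": 0,"y": 0,"z": -0.6,"wx": 0,"wy": 0,"wz": 0,"jaw": 0},
    {"x": 0,"y": 0,"z": -0.6,"wx": 0,"wy": 0,"wz": 0,"jaw": 0},
    {"x": 0,"y": 0,"z": -0.6,"wx": 0,"wy": 0,"wz": 0,"jaw": 0},
    {"x": 0,"y": 0,"z": -0.6,"wx": 0,"wy": 0,"wz": 0,"jaw": 0},
    {"x": 0,"y": 0,"z": -0.6,"wx": 0,"wy": 0,"wz": 0,"jaw": 0},
    {"x": 0,"y": 0,"z": -0.6,"wx": 0,"wy": 0,"wz": 0,"jaw": 0},
    {"x": 0,"y": 0,"z": -0.4,"wx": 0,"wy": 0,"wz": 0,"jaw": 0},
    {"x": 0,"y": 0,"z": 0,"wx": 0,"wy": 0,"wz": 0,"jaw": 0}
  ]
}}

```text
time_s: 18.65
ee_pos: [0.4601, 0.2877, 0.2485]
eef_rot: [3.139, 0.002, 2.62]
force: [-0.4, -0.1, -2.0]
grip_width: 0.021
```

```bash
python3 - <<'E'
from h import *
o=ctrl.get_obs();print(o['ee_pos'],o['eef_rot'],o['time_s'],o['grip_width'],o['force'])
P=cam('wrist');im=ctrl.camera('wrist');cv2.imwrite("pics/w13.png",im)
import pickle;pickle.dump(P,open('P13.pkl','wb'))
s=ctrl.camera('scene');cv2.imwrite('pics/s13.png',s)
cv2.imwrite('pics/w13c.png',np.hstack([cv2.resize(im[190:270,285:385],(500,400),interpolation=cv2.INTER_CUBIC),cv2.resize(s[70:150,345:405],(300,400),interpolation=cv2.INTER_CUBIC)]))
E
```

```text
[0.46010065 0.28770048 0.24845427] [3.13886847e+00 1.72158381e-03 2.61997897e+00] 18.65 0.020972177656264183 [-0.37604531 -0.0701699  -1.99387077]
```

View pics/w13c.png

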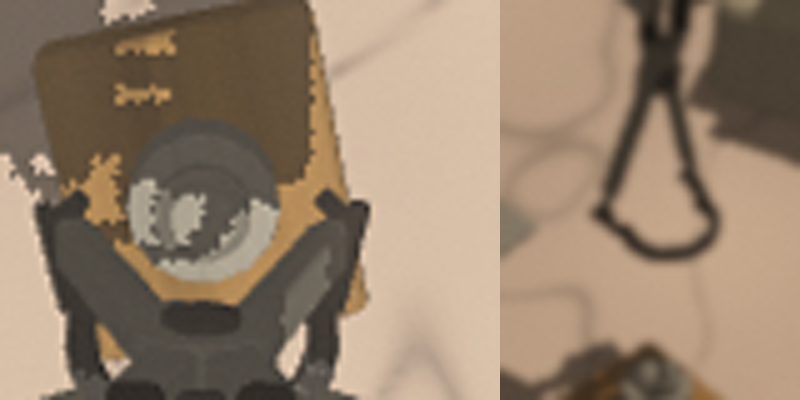

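```bash
cat >> h.py <<'E'
def ringpts(tcp,yaw,dz=-.1047,tilt=0,off=0,r=.0175):
    """points on level ring circle about ring_hole; tilt about tool y at the nose, + = far side up"""
    X=np.array([np.cos(yaw),np.sin(yaw),0]);Y=np.array([np.sin(yaw),-np.cos(yaw),0]);Z=np.array([0,0,1.])
    g=np.array(tcp)+[0,0,dz]+X*off
    D=-X*np.cos(tilt)+Z*np.sin(tilt)
    th=np.linspace(-2.5,2.5,60)
    return [g+D*(.0198+r*np.cos(t))+Y*r*np.sin(t) for t in th]
E
python3 - <<'E'
from h import *
s=cv2.imread('pics/s13.png');F=8;r0,c0=85,340
big=cv2.resize(s[r0:r0+55,c0:c0+70],None,fx=F,fy=F,interpolation=cv2.INTER_CUBIC)
outs=[]
for tilt,col in ((0,(0,255,0)),(-.15,(0,0,255))):
    b=big
    for X in ringpts([.4601,.2877,.2485],2.62,tilt=tilt):
        r,c=proj('scene',X); cv2.circle(b,(int((c-c0+.5)*F),int((r-r0+.5)*F)),1,col,-1)
cv2.imwrite('pics/s13c.png',big)
E
```

```text
(no output)
```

View pics/s13c.png

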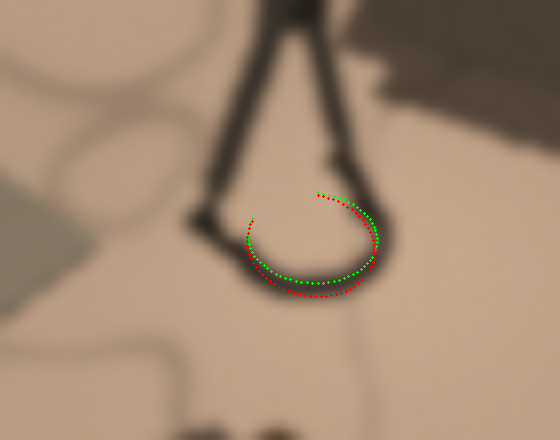

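```bash
python3 - <<'E'
from h import *
t=cv2.imread('pics/top0.png');s=cv2.imread('pics/s13.png')
for est in ((.579,.0333),(.577,.0335)):
  print([proj(c,[*est,.137]) for c in('top','scene')])
a=cv2.resize(t[185:235,275:320],(450,500),interpolation=cv2.INTER_CUBIC)
b=cv2.resize(s[200:250,335:370+5],(320,400),interpolation=cv2.INTER_CUBIC)
b=cv2.copyMakeBorder(b,0,100,0,0,cv2.BORDER_CONSTANT)
for im,cm,r0,c0,F in((a,'top',185,275,10),(b,'scene',200,335,8)):
  for z,R in((.137,.011),(.129,.015),(.121,.015),(.1,.015)):
    for th in np.linspace(0,6.28,40):
      r,c=proj(cm,[.579+R*np.cos(th),.0333+R*np.sin(th),z]);cv2.circle(im,(int((c-c0+.5)*F),int((r-r0+.5)*F)),0,(0,255,0),-1)
cv2.imwrite('pics/sp.png',np.hstack([a,b]))
E
```

```text
[(np.float64(203.6703042998185), np.float64(296.52510293755137)), (np.float64(213.03138039456738), np.float64(363.8258048768346))]
[(np.float64(204.51316166871513), np.float64(296.44965342013563)), (np.float64(212.51585056761053), np.float64(362.9657803244058))]
```

View pics/sp.png

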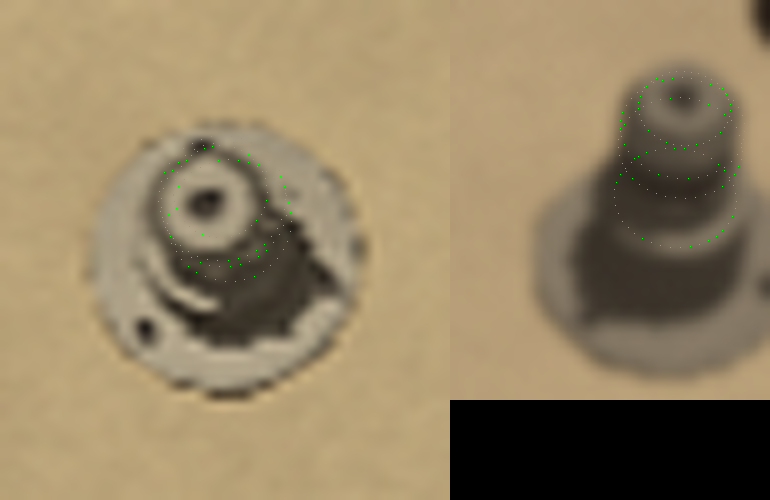

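```bash
python3 - <<'E'
from h import *
print(tri([ray('top',204.8,295),ray('scene',211.6,363.6)]))
print(atz('top',204.8,295,.137),atz('scene',211.6,363.6,.137))
import pickle;P=pickle.load(open('P3.pkl','rb'));print(atz('wrist',238.5,591,.137,P))
im=cv2.imread('pics/w3.png');cv2.imwrite('pics/w3s.png',cv2.resize(im[170:270,480:640],None,fx=5,fy=5,interpolation=cv2.INTER_CUBIC))
P=pickle.load(open('P2.pkl','rb'))
E
```

```text
(array([0.57658965, 0.03695229, 0.13570257]), [np.float64(0.04991819040466572), np.float64(0.04991819040452162)])
[0.57638355 0.03690357 0.137     ] [0.57695976 0.03603536 0.137     ]
[0.57414089 0.03407688 0.137     ]
```

View pics/w3s.png

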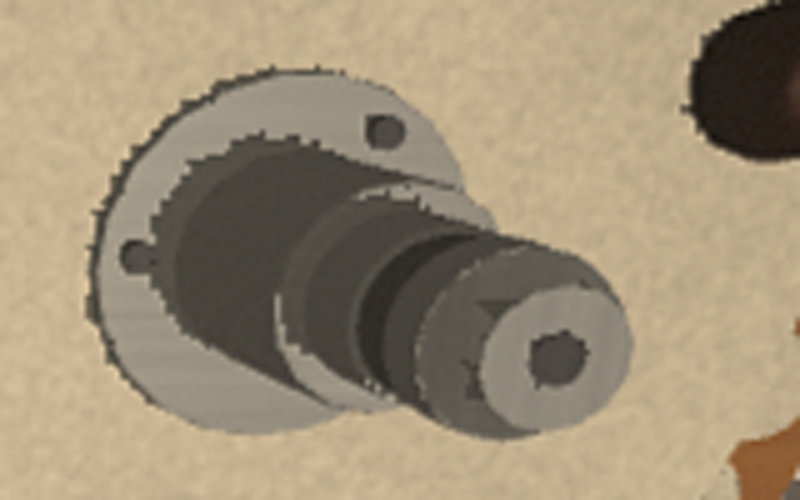

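```bash
python3 - <<'E'
from h import *
import pickle;P=pickle.load(open('P3.pkl','rb'));print(atz('wrist',241.6,591.6,.137,P))
print(here())
rows(*here(),[.5598,.0453,.270],2.62,16,0)
E
```

```text
[0.57659756 0.03427538 0.137     ]
(array([0.45955233, 0.28740749, 0.246186  ]), np.float64(2.6199667896319436))
[{"x": -0.65, "y": -0.5, "z": -0.07, "wx": 0, "wy": 0, "wz": -0.0, "jaw": 0}, {"x": -0.65, "y": -0.5, "z": -0.08, "wx": 0, "wy": 0, "wz": -0.0, "jaw": 0}, {"x": -0.65, "y": -0.5, "z": -0.07, "wx": 0, "wy": 0, "wz": -0.0, "jaw": 0}, {"x": -0.64, "y": -0.5, "z": -0.08, "wx": 0, "wy": 0, "wz": -0.0, "jaw": 0}, {"x": -0.65, "y": -0.5, "z": -0.07, "wx": 0, "wy": 0, "wz": -0.0, "jaw": 0}, {"x": -0.65, "y": -0.5, "z": -0.08, "wx": 0, "wy": 0, "wz": -0.0, "jaw": 0}, {"x": -0.65, "y": -0.5, "z": -0.07, "wx": 0, "wy": 0, "wz": -0.0, "jaw": 0}, {"x": -0.65, "y": -0.5, "z": -0.08, "wx": 0, "wy": 0, "wz": -0.0, "jaw": 0}, {"x": -0.65, "y": -0.5, "z": -0.07, "wx": 0, "wy": 0, "wz": -0.0, "jaw": 0}, {"x": -0.65, "y": -0.5, "z": -0.07, "wx": 0, "wy": 0, "wz": -0.0, "jaw": 0}, {"x": -0.64, "y": -0.5, "z": -0.08, "wx": 0, "wy": 0, "wz": -0.0, "jaw": 0}, {"x": -0.65, "y": -0.5, "z": -0.07, "wx": 0, "wy": 0, "wz": -0.0, "jaw": 0}]
[{"x": -0.65, "y": -0.5, "z": -0.08, "wx": 0, "wy": 0, "wz": -0.0, "jaw": 0}, {"x": -0.65, "y": -0.5, "z": -0.07, "wx": 0, "wy": 0, "wz": -0.0, "jaw": 0}, {"x": -0.65, "y": -0.5, "z": -0.08, "wx": 0, "wy": 0, "wz": -0.0, "jaw": 0}, {"x": -0.65, "y": -0.5, "z": -0.07, "wx": 0, "wy": 0, "wz": -0.0, "jaw": 0}]
```

Emit:
{"name": "carry_out", "arguments": {
  "deltas": [
    {"x": -0.3,"y": -0.25,"z": -0.08,"wx": 0,"wy": 0,"wz": 0,"jaw": 0},
    {"x": -0.65,"y": -0.5,"z": -0.08,"wx": 0,"wy": 0,"wz": 0,"jaw": 0},
    {"x": -0.65,"y": -0.5,"z": -0.08,"wx": 0,"wy": 0,"wz": 0,"jaw": 0},
    {"x": -0.65,"y": -0.5,"z": -0.08,"wx": 0,"wy": 0,"wz": 0,"jaw": 0},
    {"x": -0.65,"y": -0.5,"z": -0.08,"wx": 0,"wy": 0,"wz": 0,"jaw": 0},
    {"x": -0.65,"y": -0.5,"z": -0.08,"wx": 0,"wy": 0,"wz": 0,"jaw": 0},
    {"x": -0.65,"y": -0.5,"z": -0.08,"wx": 0,"wy": 0,"wz": 0,"jaw": 0},
    {"x": -0.65,"y": -0.5,"z": -0.08,"wx": 0,"wy": 0,"wz": 0,"jaw": 0},
    {"x": -0.65,"y": -0.5,"z": -0.08,"wx": 0,"wy": 0,"wz": 0,"jaw": 0},
    {"x": -0.65,"y": -0.5,"z": -0.08,"wx": 0,"wy": 0,"wz": 0,"jaw": 0},
    {"x": -0.65,"y": -0.5,"z": -0.08,"wx": 0,"wy": 0,"wz": 0,"jaw": 0},
    {"x": -0.65,"y": -0.5,"z": -0.08,"wx": 0,"wy": 0,"wz": 0,"jaw": 0}
  ]
}}

```text
time_s: 19.75
ee_pos: [0.5316, 0.1121, 0.2649]
eef_rot: [-3.141, -0.001, 2.62]
force: [-0.2, -0.4, -1.8]
grip_width: 0.0211
```

Emit:
{"name": "carry_out", "arguments": {
  "deltas": [
    {"x": -0.65,"y": -0.5,"z": -0.08,"wx": 0,"wy": 0,"wz": 0,"jaw": 0},
    {"x": -0.65,"y": -0.5,"z": -0.08,"wx": 0,"wy": 0,"wz": 0,"jaw": 0},
    {"x": -0.65,"y": -0.5,"z": -0.08,"wx": 0,"wy": 0,"wz": 0,"jaw": 0},
    {"x": -0.65,"y": -0.5,"z": 0,"wx": 0,"wy": 0,"wz": 0,"jaw": 0},
    {"x": -0.33,"y": -0.25,"z": 0,"wx": 0,"wy": 0,"wz": 0,"jaw": 0},
    {"x": 0,"y": 0,"z": 0,"wx": 0,"wy": 0,"wz": 0,"jaw": 0},
    {"x": 0,"y": 0,"z": 0,"wx": 0,"wy": 0,"wz": 0,"jaw": 0},
    {"x": 0,"y": 0,"z": 0,"wx": 0,"wy": 0,"wz": 0,"jaw": 0},
    {"x": 0,"y": 0,"z": 0,"wx": 0,"wy": 0,"wz": 0,"jaw": 0}
  ]
}}

```text
time_s: 20.5
ee_pos: [0.5596, 0.046, 0.2702]
eef_rot: [3.142, -0.0, 2.621]
force: [-0.1, -0.3, -1.7]
grip_width: 0.0209
```

```bash
python3 - <<'E'
from h import *
import pickle
o=ctrl.get_obs();print(o['ee_pos'],o['eef_rot'],o['time_s'],o['grip_width'],o['force'])
P=cam('wrist');w=ctrl.camera('wrist');pickle.dump(P,open('P14.pkl','wb'));cv2.imwrite('pics/w14.png',w)
s=ctrl.camera('scene');t=ctrl.camera('top');cv2.imwrite('pics/s14.png',s);cv2.imwrite('pics/t14.png',t)
a=cv2.resize(t[170:235,260:330],None,fx=5,fy=5,interpolation=cv2.INTER_CUBIC)
b=cv2.resize(s[180:245,330:400],None,fx=5,fy=5,interpolation=cv2.INTER_CUBIC)
cv2.imwrite('pics/ab14.png',np.hstack([a,b]))
cv2.imwrite('pics/w14c.png',cv2.resize(w[180:300,245:405],None,fx=5,fy=5,interpolation=cv2.INTER_CUBIC))
E
```

```text
[0.55961927 0.04595546 0.27021097] [ 3.14155569e+00 -1.68745182e-04  2.62079743e+00] 20.5 0.020945180563421036 [-0.13137212 -0.26794987 -1.70646847]
```

View pics/ab14.png

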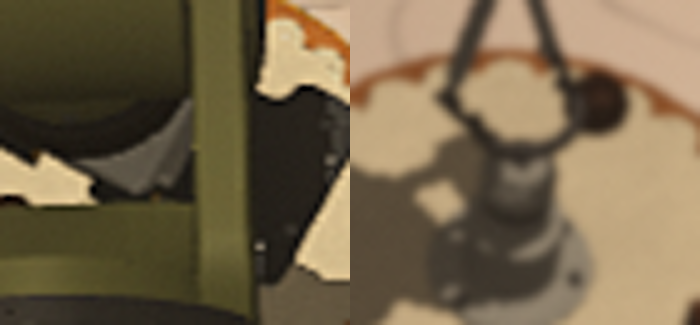

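View pics/w14c.png

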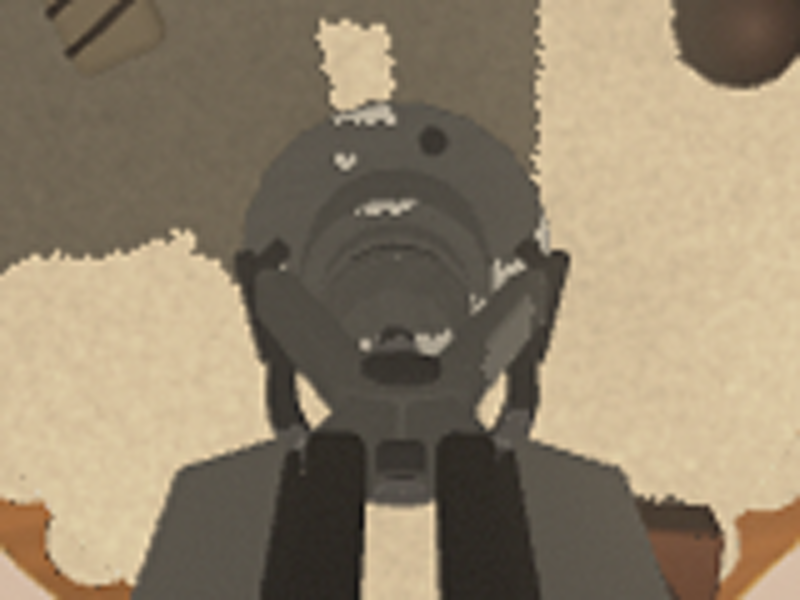

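```bash
python3 - <<'E'
from h import *
import pickle
P=pickle.load(open('P14.pkl','rb'));p=np.array([.5596,.0460,.2702])
for y in (335,343):print('spindle',atz('wrist',180+y/5,245+398/5,.137,P))
s=cv2.imread('pics/s14.png');F=8;r0,c0=180,330
b=cv2.resize(s[r0:r0+65,c0:c0+70],None,fx=F,fy=F,interpolation=cv2.INTER_CUBIC)
def dr(X,col):
    r,c=proj('scene',X); cv2.circle(b,(int((c-c0+.5)*F),int((r-r0+.5)*F)),0,col,2)
for X in ringpts(p,2.62):dr(X,(0,255,0))
C=np.array([.577,.0355])
for z,R in((.137,.011),(.129,.015),(.1,.015)):
    for th in np.linspace(0,6.28,50): dr([C[0]+R*np.cos(th),C[1]+R*np.sin(th),z],(0,0,255))
cv2.imwrite('pics/s14c.png',b)
w=cv2.imread('pics/w14.png');cv2.imwrite('pics/w14d.png',cv2.resize(w[215:260,295:355],None,fx=12,fy=12,interpolation=cv2.INTER_CUBIC))
E
```

```text
spindle [0.57498528 0.03552391 0.137     ]
spindle [0.5762917  0.03477366 0.137     ]
```

View pics/s14c.png

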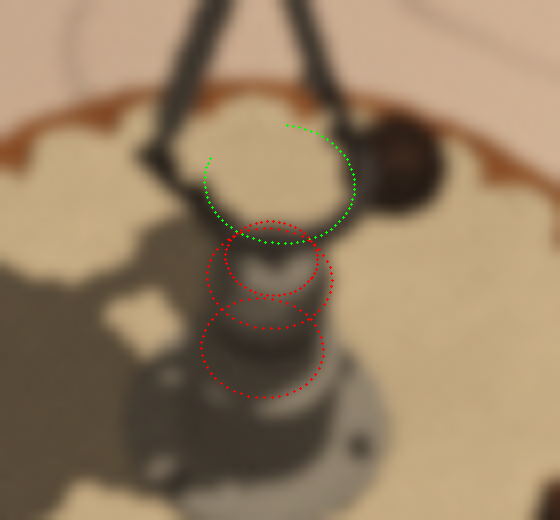

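View pics/w14d.png

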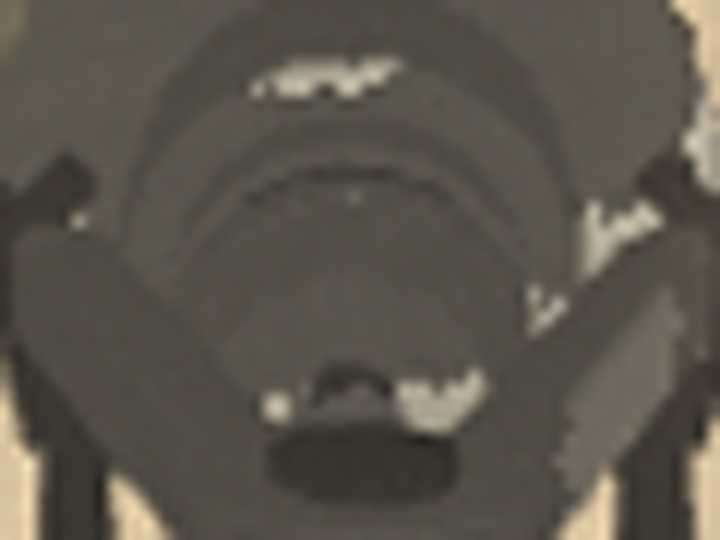

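Emit:
{"name": "carry_out", "arguments": {
  "deltas": [
    {"x": -0.03,"y": -0.03,"z": 0.2,"wx": 0,"wy": 0,"wz": 0,"jaw": 0},
    {"x": 0,"y": 0,"z": 0.35,"wx": 0,"wy": 0,"wz": 0,"jaw": 0},
    {"x": 0,"y": 0,"z": 0.35,"wx": 0,"wy": 0,"wz": 0,"jaw": 0},
    {"x": 0,"y": 0,"z": 0.35,"wx": 0,"wy": 0,"wz": 0,"jaw": 0},
    {"x": 0,"y": 0,"z": 0.3,"wx": 0,"wy": 0,"wz": 0,"jaw": 0},
    {"x": 0,"y": 0,"z": 0.1,"wx": 0,"wy": 0,"wz": 0,"jaw": 0},
    {"x": 0,"y": 0,"z": 0,"wx": 0,"wy": 0,"wz": 0,"jaw": 0},
    {"x": 0,"y": 0,"z": 0,"wx": 0,"wy": 0,"wz": 0,"jaw": 0}
  ]
}}

```text
time_s: 21.32
ee_pos: [0.5601, 0.0444, 0.2373]
eef_rot: [-3.142, 0.0, 2.62]
force: [-1.4, -0.4, -1.3]
grip_width: 0.0213
```

```bash
cat > look.py <<'E'
from h import *
import pickle,sys
n=sys.argv[1]
o=ctrl.get_obs();print(o['ee_pos'],o['eef_rot'],o['time_s'],o['grip_width'],o['force'],o['moment'])
P=cam('wrist');w=ctrl.camera('wrist');pickle.dump(P,open(f'P{n}.pkl','wb'));cv2.imwrite(f'pics/w{n}.png',w)
s=ctrl.camera('scene');cv2.imwrite(f'pics/s{n}.png',s)
a=cv2.resize(w[200:275,285:365],(427,400),interpolation=cv2.INTER_CUBIC)
b=cv2.resize(s[190:250,335:391],(373,400),interpolation=cv2.INTER_CUBIC)
cv2.imwrite(f'pics/ab{n}.png',np.hstack([a,b]))
E
python3 look.py 15
```

```text
[0.56013963 0.04442514 0.23730905] [-3.14158060e+00  6.90080641e-05  2.61995500e+00] 21.3167 0.021341003702855545 [-1.38108411 -0.37269731 -1.28231884] [ 0.00508624 -0.02731482  0.01265516]
```

View pics/ab15.png

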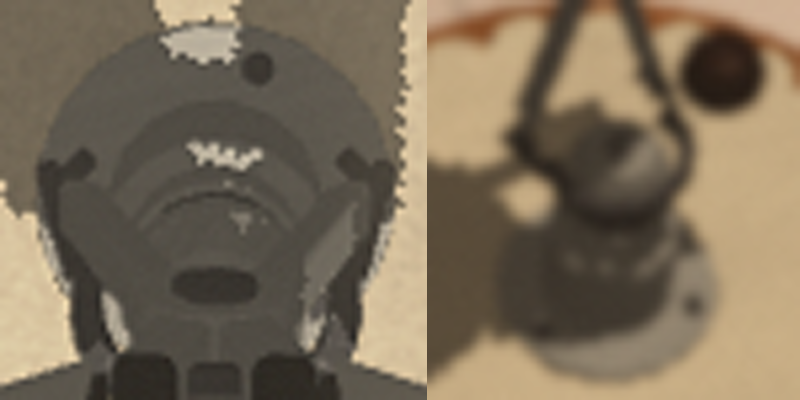

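```bash
python3 - <<'E'
from h import *
s=cv2.imread('pics/s15.png');F=11;r0,c0=195,338
b=cv2.resize(s[r0:r0+50,c0:c0+50],None,fx=F,fy=F,interpolation=cv2.INTER_CUBIC);raw=b.copy()
def dr(X,col):
    r,c=proj('scene',X); cv2.circle(b,(int((c-c0+.5)*F),int((r-r0+.5)*F)),0,col,2)
p=[.5601,.0444,.2373]
for X in ringpts(p,2.62,r=.019+.0015):dr(X,(0,255,0))
C=np.array([.577,.0355])
for z,R in((.137,.011),(.129,.015),(.1,.020)):
    for th in np.linspace(0,6.28,50): dr([C[0]+R*np.cos(th),C[1]+R*np.sin(th),z],(0,0,255))
cv2.imwrite('pics/s15c.png',np.hstack([raw,b])[:, :])
cv2.imwrite('pics/s15c.png',cv2.resize(np.hstack([raw,b]),(800,400)))
E
```

```text
(no output)
```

View pics/s15c.png

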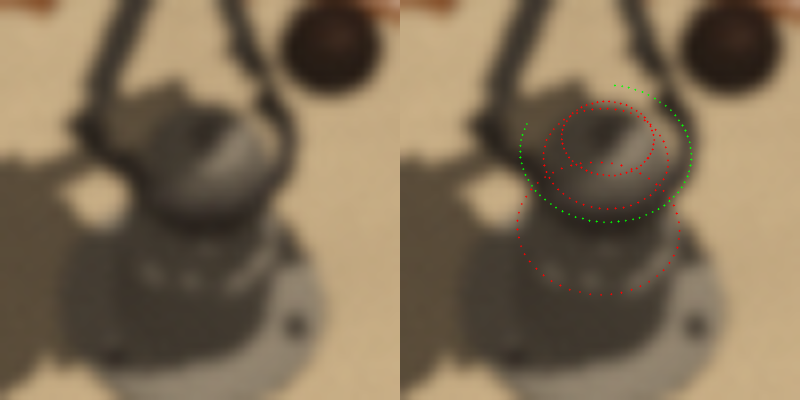

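```bash
cat > ov.py <<'E'
from h import *
import pickle,sys
def ov(n,C,p,out,off=(0,0),dz=-.1047,tilt=0):
    P=pickle.load(open(f'P{n}.pkl','rb'));w=cv2.imread(f'pics/w{n}.png');F=8;r0,c0=198,280
    b=cv2.resize(w[r0:r0+72,c0:c0+98],None,fx=F,fy=F,interpolation=cv2.INTER_CUBIC)
    b=cv2.convertScaleAbs(b,alpha=1.6,beta=10)
    raw=b.copy()
    def dr(X,col):
        r,c=proj('wrist',X,P); cv2.circle(b,(int((c-c0+.5)*F),int((r-r0+.5)*F)),0,col,2)
    for z,R,col in((.137,.011,(0,0,255)),(.129,.015,(255,0,255)),(.112,.015,(255,255,0)),(.1,.015,(0,255,255)),(.1,.020,(0,160,255))):
        for th in np.linspace(0,6.28,120): dr([C[0]+R*np.cos(th),C[1]+R*np.sin(th),z],col)
    for X in ringpts(p,2.62,r=.0205,dz=dz,tilt=tilt):dr(X,(0,255,0))
    cv2.imwrite(out,b);cv2.imwrite(out.replace('.png','r.png'),raw)
E
python3 -c "
from ov import *
ov(15,[.577,.0352],[.5601,.0444,.2373],'pics/ov15.png')"
```

```text
(no output)
```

View pics/ov15.png

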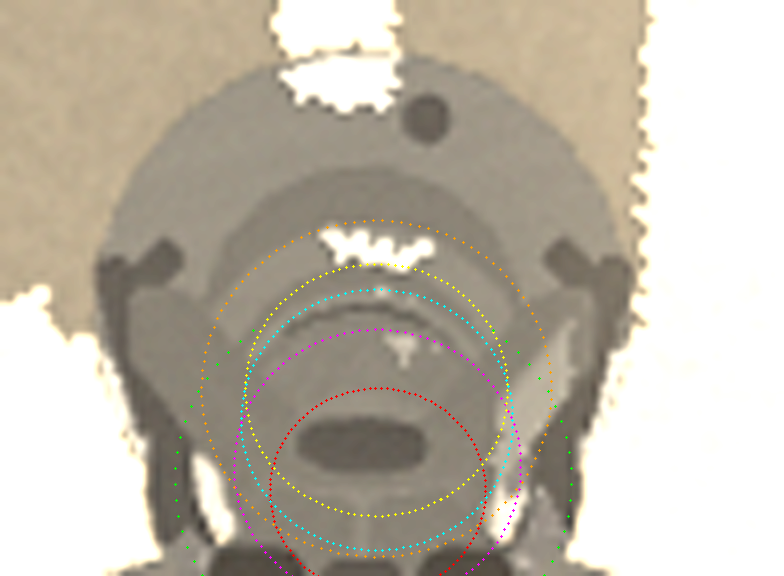

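View pics/ov15r.png

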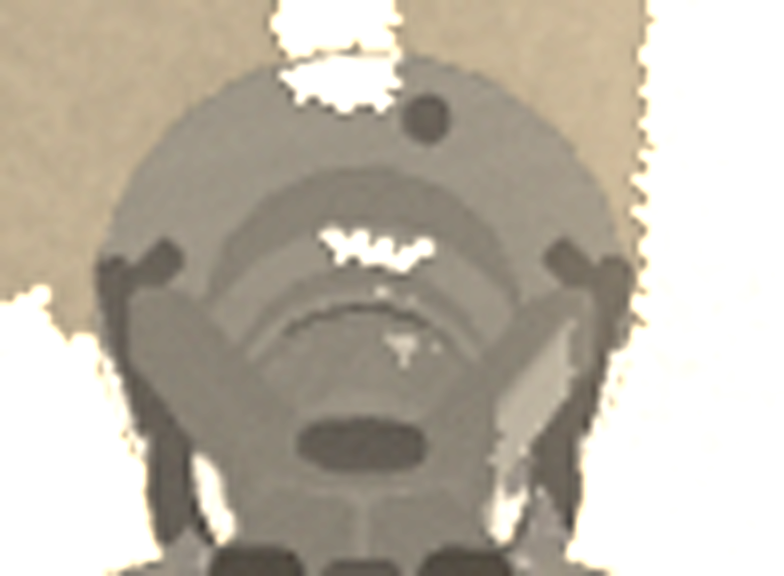

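```bash
python3 - <<'E'
from h import *
import pickle
y=2.62;X=np.array([np.cos(y),np.sin(y),0]);Y=np.array([np.sin(y),-np.cos(y),0])
for n,p,z in((15,[.5601,.0444,.2373],.1326),):
    P=pickle.load(open(f'P{n}.pkl','rb'))
    for a in(0,.004,.0055):
        r,c=proj('wrist',np.array([p[0],p[1],z+.0025])+a*X,P);print(a,(r-198+.5)*8,(c-280+.5)*8)
# same ring lug prong at pickup image w10 (relaxed on stud): prong y 170/6.67
P=pickle.load(open('P10.pkl','rb'));print(atz('wrist',200+170/6.67,327.5,.05,P),)
for n in (13,14):
  P=pickle.load(open(f'P{n}.pkl','rb'))
  w=cv2.imread(f'pics/w{n}.png');cv2.imwrite(f'pics/q{n}.png',cv2.resize(w[198:270,280:378],None,fx=8,fy=8,interpolation=cv2.INTER_CUBIC))
E
```

```text
0 304.8220022263829 373.61767729496023
0.004 266.2972917730897 373.63950516690875
0.0055 251.7817951935972 373.6477295609898
[0.45512001 0.2910397  0.05      ]
```

View pics/q13.png

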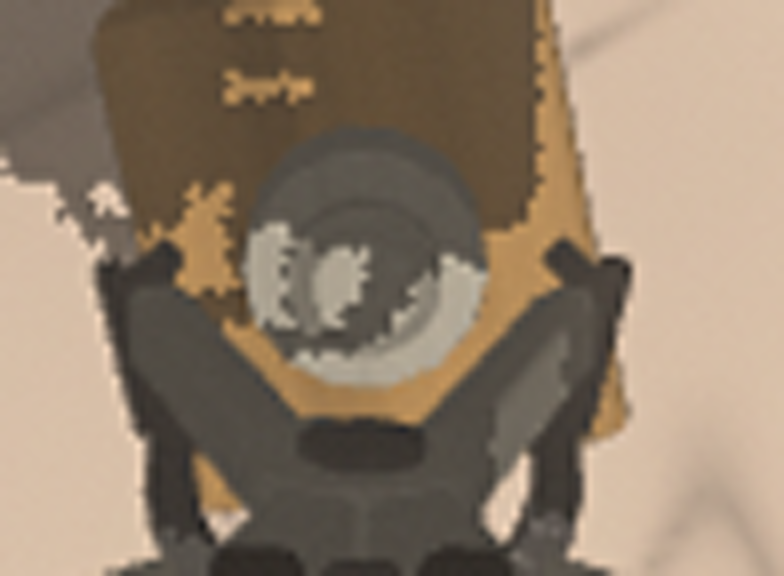

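Emit:
{"name": "carry_out", "arguments": {
  "deltas": [
    {"x": 0,"y": 0,"z": 0.1,"wx": 0,"wy": 0,"wz": 0,"jaw": 0},
    {"x": 0,"y": 0,"z": 0.1,"wx": 0,"wy": 0,"wz": 0,"jaw": 0},
    {"x": 0,"y": 0,"z": 0.1,"wx": 0,"wy": 0,"wz": 0,"jaw": 0},
    {"x": 0,"y": 0,"z": 0,"wx": 0,"wy": 0,"wz": 0,"jaw": 0},
    {"x": 0,"y": 0,"z": 0,"wx": 0,"wy": 0,"wz": 0,"jaw": 0}
  ]
}}

```text
time_s: 21.83
ee_pos: [0.5601, 0.0444, 0.2311]
eef_rot: [-3.141, -0.0, 2.62]
force: [-0.4, 0.6, -1.2]
grip_width: 0.0209
```

```bash
python3 look.py 16
```

```text
[0.56007456 0.04442989 0.23112965] [-3.14149616e+00 -1.08553996e-04  2.61996714e+00] 21.8333 0.02092539433995476 [-0.3696012   0.64071977 -1.17115702] [-0.03283242  0.02655584 -0.00477867]
```

View pics/ab16.png

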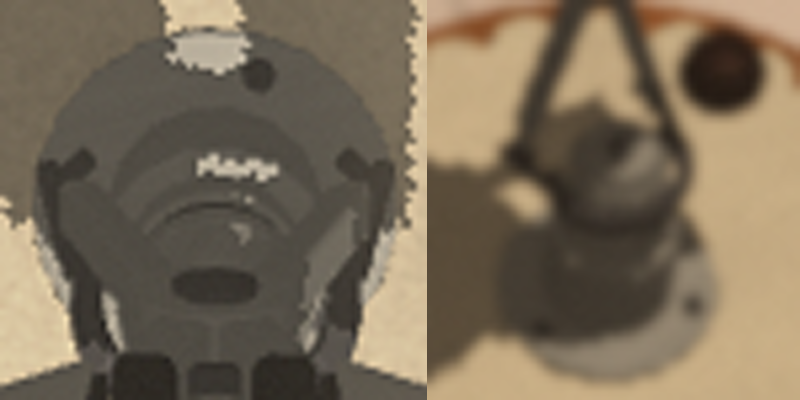

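Emit:
{"name": "carry_out", "arguments": {
  "deltas": [
    {"x": 0,"y": 0,"z": 0.12,"wx": 0,"wy": 0,"wz": 0,"jaw": 0},
    {"x": 0,"y": 0,"z": 0.12,"wx": 0,"wy": 0,"wz": 0,"jaw": 0},
    {"x": 0,"y": 0,"z": 0.12,"wx": 0,"wy": 0,"wz": 0,"jaw": 0},
    {"x": 0,"y": 0,"z": 0.1,"wx": 0,"wy": 0,"wz": 0,"jaw": 0},
    {"x": 0,"y": 0,"z": 0,"wx": 0,"wy": 0,"wz": 0,"jaw": 0},
    {"x": 0,"y": 0,"z": 0,"wx": 0,"wy": 0,"wz": 0,"jaw": 0}
  ]
}}

```text
time_s: 22.43
ee_pos: [0.5601, 0.0444, 0.2219]
eef_rot: [-3.141, -0.0, 2.62]
force: [-0.4, 0.3, -1.1]
grip_width: 0.0212
```

```bash
python3 look.py 17; python3 - <<'E'
from ov import *
import time
for i in range(1): pass
ov(17,[.5768,.0340],[.5601,.0444,.222],'pics/ov17.png')
s=cv2.imread('pics/s17.png');F=11;r0,c0=195,338
b=cv2.resize(s[r0:r0+50,c0:c0+50],None,fx=F,fy=F,interpolation=cv2.INTER_CUBIC);raw=b.copy()
def dr(X,col):
    r,c=proj('scene',X); cv2.circle(b,(int((c-c0+.5)*F),int((r-r0+.5)*F)),0,col,2)
for X in ringpts([.5601,.0444,.222],2.62,r=.0205):dr(X,(0,255,0))
C=np.array([.5768,.0350])
for z,R in((.137,.011),(.129,.015),(.1,.020)):
    for th in np.linspace(0,6.28,50): dr([C[0]+R*np.cos(th),C[1]+R*np.sin(th),z],(0,0,255))
cv2.imwrite('pics/s17c.png',cv2.resize(np.hstack([raw,b]),(800,400)))
E
```

```text
[0.56005784 0.04444973 0.2218929 ] [-3.14145532e+00 -2.50356232e-04  2.61999713e+00] 22.4333 0.021215529336862972 [-0.39978028  0.26374502 -1.09102405] [-0.03512137 -0.0001652  -0.01761922]
```

View pics/s17c.png

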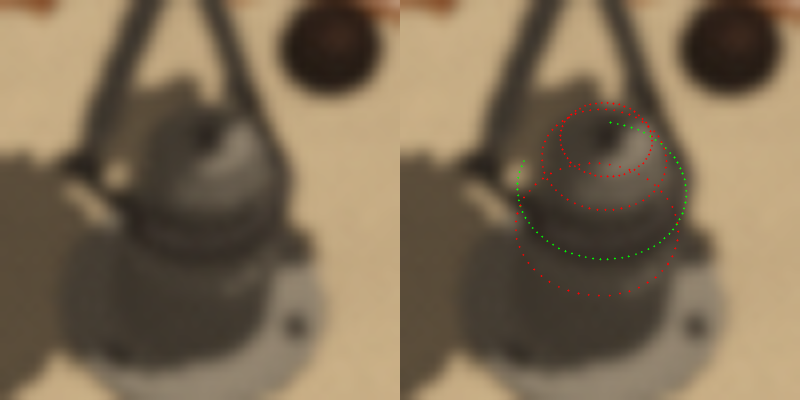

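View pics/ov17.png

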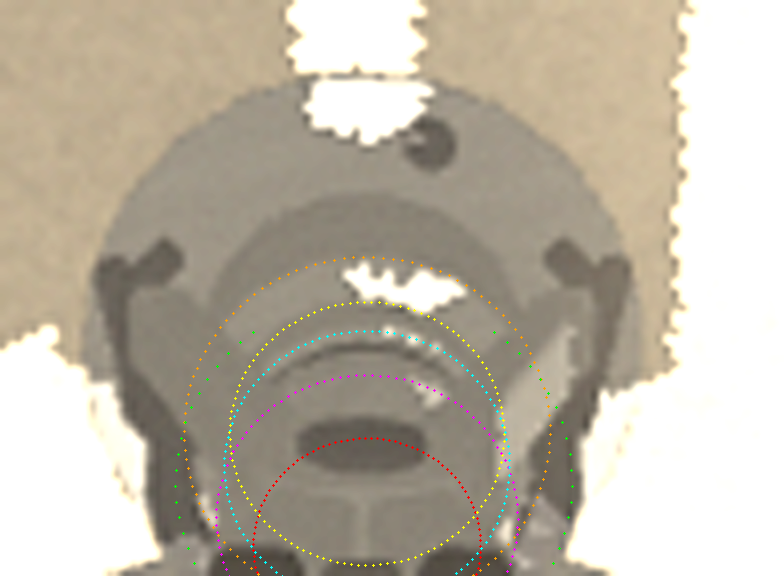

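Emit:
{"name": "carry_out", "arguments": {
  "deltas": [
    {"x": 0.06,"y": 0,"z": 0,"wx": 0,"wy": 0,"wz": 0,"jaw": 0},
    {"x": 0,"y": 0,"z": 0,"wx": 0,"wy": 0,"wz": 0,"jaw": 0},
    {"x": 0,"y": 0,"z": 0,"wx": 0,"wy": 0,"wz": 0,"jaw": 0}
  ]
}}

```text
time_s: 22.78
ee_pos: [0.559, 0.0451, 0.2221]
eef_rot: [3.142, 0.0, 2.62]
force: [0.1, -0.2, -1.2]
grip_width: 0.0212
```

Emit:
{"name": "carry_out", "arguments": {
  "deltas": [
    {"x": -0.06,"y": 0,"z": 0,"wx": 0,"wy": 0,"wz": 0,"jaw": 0},
    {"x": -0.06,"y": 0,"z": 0,"wx": 0,"wy": 0,"wz": 0,"jaw": 0},
    {"x": 0,"y": 0,"z": 0,"wx": 0,"wy": 0,"wz": 0,"jaw": 0},
    {"x": 0,"y": 0,"z": 0,"wx": 0,"wy": 0,"wz": 0,"jaw": 0}
  ]
}}

```text
time_s: 23.12
ee_pos: [0.5612, 0.0438, 0.222]
eef_rot: [-3.142, -0.0, 2.62]
force: [-0.5, -0.1, -2.0]
grip_width: 0.021
```

Emit:
{"name": "carry_out", "arguments": {
  "deltas": [
    {"x": 0.06,"y": 0.06,"z": 0,"wx": 0,"wy": 0,"wz": 0,"jaw": 0},
    {"x": 0,"y": 0,"z": 0,"wx": 0,"wy": 0,"wz": 0,"jaw": 0},
    {"x": 0,"y": 0,"z": 0,"wx": 0,"wy": 0,"wz": 0,"jaw": 0}
  ]
}}

```text
time_s: 23.37
ee_pos: [0.5607, 0.0456, 0.2221]
eef_rot: [3.142, 0.0, 2.62]
force: [-1.1, 0.8, -1.1]
grip_width: 0.021
```

Emit:
{"name": "carry_out", "arguments": {
  "deltas": [
    {"x": 0,"y": -0.06,"z": 0,"wx": 0,"wy": 0,"wz": 0,"jaw": 0},
    {"x": 0,"y": -0.06,"z": 0,"wx": 0,"wy": 0,"wz": 0,"jaw": 0},
    {"x": 0,"y": 0,"z": 0,"wx": 0,"wy": 0,"wz": 0,"jaw": 0},
    {"x": 0,"y": 0,"z": 0,"wx": 0,"wy": 0,"wz": 0,"jaw": 0}
  ]
}}

```text
time_s: 23.7
ee_pos: [0.5595, 0.0433, 0.2221]
eef_rot: [3.142, 0.0, 2.62]
force: [-0.6, -0.3, -0.3]
grip_width: 0.0209
```

Emit:
{"name": "carry_out", "arguments": {
  "deltas": [
    {"x": 0,"y": 0.06,"z": 0,"wx": 0,"wy": 0,"wz": 0,"jaw": 0},
    {"x": 0,"y": 0,"z": 0,"wx": 0,"wy": 0,"wz": 0,"jaw": 0},
    {"x": 0,"y": 0,"z": 0,"wx": 0,"wy": 0,"wz": 0,"jaw": 0},
    {"x": 0,"y": 0,"z": 0,"wx": 0,"wy": 0,"wz": 0,"jaw": 0},
    {"x": 0,"y": 0,"z": 0,"wx": 0,"wy": 0,"wz": 0,"jaw": 0},
    {"x": 0,"y": 0,"z": 0,"wx": 0,"wy": 0,"wz": 0,"jaw": 0}
  ]
}}

```text
time_s: 24.2
ee_pos: [0.5601, 0.0445, 0.222]
eef_rot: [-3.142, -0.0, 2.62]
force: [0.3, -0.5, -1.0]
grip_width: 0.0212
```

```bash
python3 look.py 18; python3 -c "
import cv2,numpy as np
s=cv2.imread('pics/s18.png');w=cv2.imread('pics/w18.png')
cv2.imwrite('pics/f18.png',np.hstack([cv2.resize(s[190:340,250:400],(400,400),interpolation=2),cv2.resize(w[200:275,285:360],(400,400),interpolation=2)]))"
```

```text
[0.56007683 0.04445134 0.22202067] [-3.14155482e+00 -2.16601984e-05  2.62000035e+00] 24.2 0.021227229508617988 [ 0.30581805 -0.51255905 -1.04858043] [ 0.00810213 -0.01151633 -0.04606925]
```

View pics/f18.png

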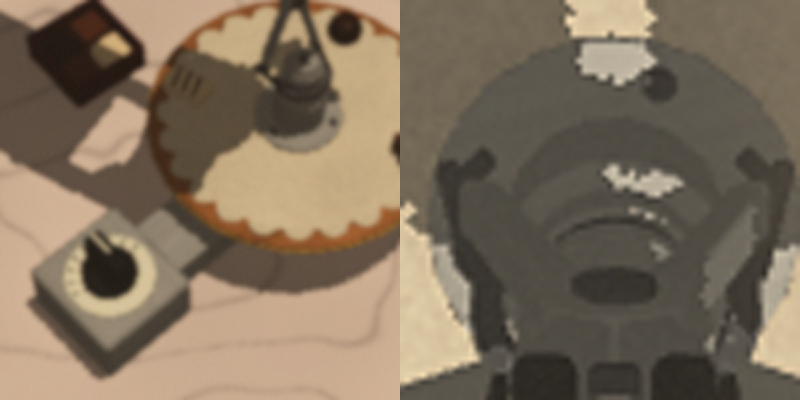

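The left half shows the knob's pointer on its zero side (around 100,245) and the pralines still in place. The right half shows the ring spread on the noses (lugs near 450,165 and 780,165) round the spindle, unchanged since the lift. I'm handing in now.

```bash
python3 -c "
from station import ctrl
print(ctrl.hand_in())"
```

```text
the job is handed in; nothing more can be done
None
```

I turned the speed knob back to zero, lifted the spread ring off its stud with the pliers, and handed in at about 24 s with it held over the spindle at groove height. No verdict was reported.

**Last checks**
- **Knob:** the wrist picture taken right after the turn showed the pointer on the long mark. It was still on that side in the last scene picture.
- **Pliers and ring:** the jaws are at 21 mm, which is the handle stop, with 35 N squeeze set. The ring looks the same in the noses as when it was lifted, so I saw no slip.
- **Height:** the ring's mid-height should be about 117 mm, against 116.5 mm for the groove. I worked this out from the arm's travel since the stud and did not measure it separately.
- **Clearance:** moving the ring 1.2 mm each way along both horizontal tool axes gave force changes of about 1 N, no more than sensor noise. The vertical force is roughly the weight of the pliers and ring, so the ring does not seem to rest on the hub.
- **Tilt:** the scene picture suggests a slight tilt of about 0.05 rad, inside the 0.15 rad limit.
- **Other things:** I saw none of the other items out of place, though the final picture does not show all of them.

**What disagreed:** the cameras placed the spindle axis up to 3 mm apart. I trusted the wrist view, and the force check agreed with it. My first two move calls were refused for missing fields and moved nothing.

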